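Load the humidity chamber with test bars and shut it

TASK

Load every test bar lying on the bench into the humidity chamber: lean them side by side against the inside of its back wall (the hinge side), each with its foot down on the floor and up against the steel stop rail and its broad face towards the wall. Then lower the lid fully shut without slamming it, and close up by setting the dark steel hold-down weight flat on the middle of the lid, behind the handle. Do not disturb the wash bottle, the jug and the jar.

Things in the scene. Friction and masses are not known exactly. Their poses are not given: they have to be found in the camera images.
- chamber: cream open-topped box fixed to the bench, 215 (x) x 350 (y) x 135 mm high; origin at the centre of its underside, x from front wall to back wall (hinge side), y left, z up. Walls 6 mm; inner floor at z = 8 mm; inner faces of back and front walls at x = +-101.5 mm, of side walls at y = +-169 mm; room for four bars side by side
- stop_foot (a point): mid-length of the inner corner between chamber floor and steel stop rail (12 mm wide, 14 mm above the floor, along y over the whole inner width): x = +18.7, y = 0, z = +8 mm in the chamber's frame; the rail's face here looks to the back wall. A bar leaning from here onto the back wall is 35 degrees from vertical, its centre at x = +60, z = +64 mm
- bar1: plain aluminium test bar, 130 x 35 x 10 mm, 0.08 to 0.17 kg, lying flat on the bench to the left; origin at its centre, x along its 130 mm length, y across its 35 mm width, z through its 10 mm thickness; both ends and both faces are alike. Two to four of the bars are there, the others are absent
- bar2: plain aluminium test bar, 130 x 35 x 10 mm, 0.08 to 0.17 kg, lying flat on the bench to the left; origin at its centre, x along its 130 mm length, y across its 35 mm width, z through its 10 mm thickness; both ends and both faces are alike. Two to four of the bars are there, the others are absent
- bar3: plain aluminium test bar, 130 x 35 x 10 mm, 0.08 to 0.17 kg, lying flat on the bench to the left; origin at its centre, x along its 130 mm length, y across its 35 mm width, z through its 10 mm thickness; both ends and both faces are alike. Two to four of the bars are there, the others are absent
- bar4: plain aluminium test bar, 130 x 35 x 10 mm, 0.08 to 0.17 kg, lying flat on the bench to the left; origin at its centre, x along its 130 mm length, y across its 35 mm width, z through its 10 mm thickness; both ends and both faces are alike. Two to four of the bars are there, the others are absent
- lid (a joint): angle of the chamber's clear lid, 0 = shut, 1.6 rad = fully open; starts between 1.25 and 1.5, leaning a little towards the front wall. A friction hinge holds it at any angle (0.65 N m); it has to be pushed all the way down. Lid 210 mm from hinge to free edge, 350 mm wide, 8 mm thick, 0.45 kg
- lid_hinge (a point): middle of the lid's hinge line, at the top of the back wall, on the lid's underside: x = +107.5, y = 0, z = +135.5 mm in the chamber's frame. The hinge line runs along the chamber's y
- lid_handle (a point): middle of the steel bar handle on the lid's outer face: bar 100 mm long along the hinge's direction, 35 mm off the outer face, 185 mm from the hinge line
- weight: dark steel hold-down weight standing on the bench, 0.75 kg: a base 90 (x) x 50 (y) x 16 mm with an upright grip rib on top, 60 (x) x 14 (y) mm, from 16 to 44 mm above the underside; origin at the centre of its underside, z up. It belongs on the shut lid, whose top is then 143.5 mm above the bench
- washbottle: white plastic bottle, 60 mm across, 160 mm tall, standing; origin at the centre of its underside. To be left alone
- jug: white plastic jug with a handle, 90 mm across, 110 mm tall, standing; origin at the centre of its underside. To be left alone
- jar: amber jar with black cap, 68 mm across, 90 mm tall, standing; origin at the centre of its underside. To be left alone
There are look-alikes about, which are no part of the job. What is shaped like the bar4 but pink is not meant.

How it is judged:
By the outcome, as a careful person would: the job done as asked, in the order asked, and still so for the second after the job is handed in, with the robot touching nothing.
Of bar1, bar2, bar3, bar4 only 2 to 4 are there at a start; the rules pass over those that are not, and their reading is None.
At some moment in a run one of weight may be knocked a few centimetres aside while the robot is not near it.
It also fails if it takes over 210 s, if anything falls off the work surface, if the arm or the gripper's body presses on something with over 40 N, if the wrist force passes 120 N, or if a joint passes its speed limit or range.

ROBOT

A 6-joint arm with a two-finger parallel gripper is mounted at the origin on the work surface. World frame = base frame: x ahead of the robot, y to its left, z up, the work surface at z = 0. Lengths are in m, angles in rad, forces in N, time in s.
With the tool pointing down it reaches from about 0.3 to 0.875 m from the base axis. Payload 6.4 kg.
Tool frame: the origin (TCP) lies midway between the tips of the shut fingers; the grasp point (between the pads) lies 19 mm behind it; z points along the fingers, y is the direction in which the jaws open and shut (so a half turn about z gives the same grasp; the last joint's range is limited). The gripper opens to 85 mm and grips with 20 to 120 N. Pads are 22 mm wide; open, the fingers measure 114 mm over their backs; the gripper's body (76 mm by 85 mm) begins 54 mm behind the grasp point. The pads swing forward as they close: fully open they stand 13 mm farther back than shut.
Start: joints at [0.966, 0.181, 1.607, -0, 1.354, -0.206], TCP at [0.223, 0.53, 0.231] pointing down, gripper open.
Joint ranges: [-2.99, 2.99], [-0.89, 2.07], [0.3, 2.58], [-1.14, 4.28], [0, 2.63], [-3.12, 3.12]. Speed limits (rad/s): [2.57, 2.57, 3.01, 3.14, 3.14, 3.14].

INTERFACE

Orientations are given as a unit quaternion [w, x, y, z].
In Python, from bench import ctrl gives the robot as it stands. The module is installed in compiled form; this text tells all that it offers.
- The arm moves only by the tool arm_command, never from a script. Its argument "plan" is one flat list of numbers, 4 for each row, row after row: the shift along the tool's x, y, z in mm, then the turn about the tool's z in rad. A call has 1 to 20 rows; each row shifts and turns the commanded pose from where the row before left it, along the tool's axes as they then stand; what a row does not reach is not made up. A row lasts 1/10 s, in which the tool goes at most 50 mm and 8.59 degrees, less where a joint would pass 70% of its speed; a pose out of reach is approached as far as the arm can. A call is refused whole if a number of a shift passes 50 or a number of a turn 0.15, either way. A call with a gripper value outside its range is refused whole. "grip" is the opening, from 0 (shut) to 1 (fully open), set as the call begins (left out, the last holds). The fingers move at their own pace and stop on an object; the grip force is fixed at half the most. Time passes only in rows, so rows that do not move let the fingers close. It gives the time, the measured TCP pose, the force and the opening at its end, in the units of the state.
- ctrl.get_obs(): the state, without advancing time (a new reading comes with each control period).
- ctrl.camera(name): name is "scene" or "top" or "wrist"; returns a dict with "color" (400x640x3 uint8, red, green, blue), "camera_matrix" (3x3 intrinsics, pixels), "eye" and "attitude" of the camera in the world; the wrist camera has in their place "T_tool_cam" (4x4, takes a point from camera to tool coordinates, whose origin is the TCP and whose axes are the flange's). Camera axes: x right, y up, looking along -z (the intrinsics and any distortion apply to the point x, -y, -z); pixel columns grow to the right and rows downward; lengths in m; the calibration is good to about 2 mm. A picture is of the moment at which its call begins: read the wrist's pose just before it. There is no depth.
- ctrl.hand_in(): hands the job in, once; it reports no verdict.
The state is a dict: "time_s": time; "q": joint angles; "dq": joint speeds; "joint_efforts": joint torques, N m; "eef_pos": TCP position; "eef_rot": TCP orientation; "wrist_force": force on the tool from outside, world axes, zero at the start; "torque": the same for the moment, N m; "opening": opening from 0.0 (shut) to 1.0 (fully open).
Only numpy, scipy, OpenCV 4.12 (cv2) and the standard library are available. Lean on these libraries where they do the work, as an engineer would, in place of code of your own. Each camera call takes 0.05 s, during which the arm holds its last target. There are 200 camera calls.

## Working session

There is one attempt and no reset: what is moved stays moved. The work goes in short steps, Python scripts to look and compute and a tool call to move; the robot and the scene stay as the last step left them, time stands still between calls to the robot, and variables do not carry over. Pictures are saved under pics/ and viewed, about 12 in all and at most 16, crops included, and the job is handed in when it is done.

Besides the shell and the picture viewer there is one more tool, called after "Call:" as name(argument=value, ...), one argument or row to a line, values as JSON. arm_command: Moves the arm, as the interface text tells. Its arguments: {"type":"object","properties":{"plan":{"type":"array","items":{"type":"number"}},"grip":{"type":"number"}},"required":["plan"]}

```bash
mkdir -p pics
cat > h.py <<'E'
import numpy as np, cv2
from bench import ctrl
from scipy.spatial.transform import Rotation as R
def rot(q): return R.from_quat([q[1],q[2],q[3],q[0]]).as_matrix()
E
python3 - <<'E'
from h import *
import pickle
o=ctrl.get_obs(); print(o)
d={}
for n in("scene","top","wrist"):
    c=ctrl.camera(n); d[n]=c
    cv2.imwrite(f'pics/{n}0.png',c["color"][:,:,::-1]); print(n,{k:v for k,v in c.items() if k!="color"})
pickle.dump(d,open('c0.pkl','wb'))
E
```

```text
{'time_s': 0.0, 'q': array([ 9.65689870e-01,  1.81532175e-01,  1.60804902e+00,  2.23935190e-05,
        1.35381735e+00, -2.06296415e-01]), 'dq': array([ 9.77652192e-06, -1.06339424e-04,  1.04345959e-03,  8.56050848e-05,
       -1.25714870e-04,  7.63094590e-04]), 'joint_efforts': array([ 1.60292329e-04, -4.44881451e+01, -3.51332009e+01, -3.69381632e-04,
        8.94350029e-03,  3.08023516e-05]), 'eef_pos': array([0.22292553, 0.5294021 , 0.23036934]), 'eef_rot': array([-3.66404199e-04,  1.98088468e-01,  9.80183729e-01, -8.25335275e-04]), 'wrist_force': array([-0.36703407,  0.42829923,  0.15105115]), 'torque': array([-0.01891516, -0.04120454, -0.04059508]), 'opening': 0.9949851334521156}
scene {'camera_matrix': array([[421.65040533,   0.        , 320.14677241],
       [  0.        , 421.65040533, 197.08698076],
       [  0.        ,   0.        ,   1.        ]]), 'eye': array([0.88955554, 0.65679332, 1.19674693]), 'attitude': array([0.22811667, 0.06827344, 0.2679833 , 0.9335344 ])}
top {'camera_matrix': array([[405.13613058,   0.        , 320.32968629],
       [  0.        , 405.13613058, 200.64798472],
       [  0.        ,   0.        ,   1.        ]]), 'eye': array([0.45825726, 0.09157244, 1.30417483]), 'attitude': array([ 0.71309853,  0.03004641, -0.0396853 , -0.69929449])}
wrist {'camera_matrix': array([[307.95925846,   0.        , 322.12328432],
       [  0.        , 307.95925846, 197.58949403],
       [  0.        ,   0.        ,   1.        ]]), 'T_tool_cam': array([[ 1.39421192e-04,  9.59515232e-01,  2.81656708e-01,
         7.09036127e-02],
       [ 9.99999989e-01, -1.17316714e-04, -9.53430735e-05,
         6.73694972e-04],
       [-5.84400919e-05,  2.81656718e-01, -9.59515237e-01,
        -1.42652606e-01],
       [ 0.00000000e+00,  0.00000000e+00,  0.00000000e+00,
         1.00000000e+00]])}
```

View pics/top0.png

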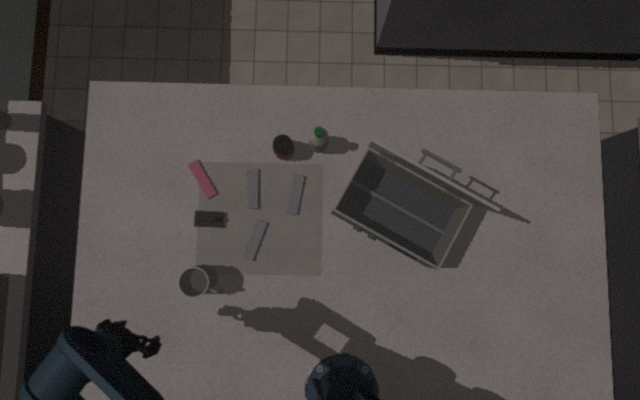

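View pics/scene0.png

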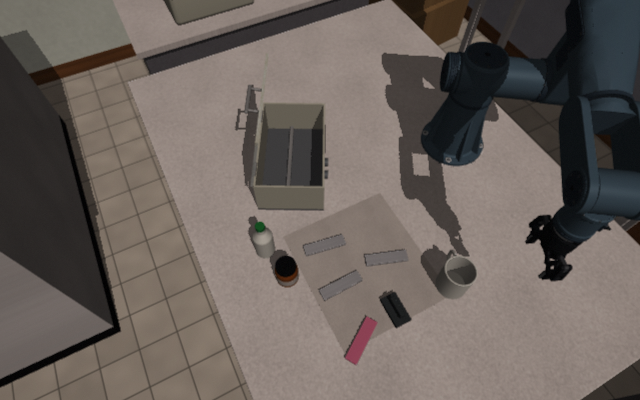

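The top view shows three grey bars at about (253,188), (296,194) and (257,240). It also shows the pink decoy at (203,179), the weight at (210,218), and the chamber at about (403,205), with its lid open to the upper right. The scene view agrees.

```bash
cat >> h.py <<'E'
def pose(c):
    return np.array(c["eye"]),rot(c["attitude"])
def unproj(c,uv,z,eye=None,A=None):
    if eye is None: eye,A=pose(c)
    K=c["camera_matrix"]; uv=np.atleast_2d(np.array(uv,float))
    d=np.c_[(uv[:,0]-K[0,2])/K[0,0],-(uv[:,1]-K[1,2])/K[1,1],-np.ones(len(uv))]@A.T
    s=(z-eye[2])/d[:,2]
    return eye+d*s[:,None]
def proj(c,P,eye=None,A=None):
    if eye is None: eye,A=pose(c)
    K=c["camera_matrix"]; p=(np.atleast_2d(P)-eye)@A
    return np.c_[K[0,0]*p[:,0]/-p[:,2]+K[0,2],K[1,1]*-p[:,1]/-p[:,2]+K[1,2]]
E
python3 - <<'E'
from h import *
import pickle
d=pickle.load(open('c0.pkl','rb'))
t=d["top"]; im=t["color"][:,:,::-1]
im=np.clip(im.astype(float)*1.6,0,255).astype(np.uint8)
a=cv2.resize(im[130:280,170:330],None,fx=5,fy=4*1.0,interpolation=cv2.INTER_CUBIC)
a=cv2.resize(im[130:280,175:375],None,fx=4,fy=4,interpolation=cv2.INTER_CUBIC)
b=cv2.resize(im[130:280,325:535],None,fx=3.8,fy=3.8,interpolation=cv2.INTER_CUBIC)
cv2.imwrite('pics/a.png',a);cv2.imwrite('pics/b.png',b)
for n,uv,z in [("bar",(253,188),.01),("bar",(296,194),.01),("bar",(257,240),.01),("weight",(210,218),.016),("jug",(198,281),.1),("rim FL",(333,212),.135)]:
    print(n,unproj(t,uv,z).round(3))
E
```

```text
bar [[0.623 0.292 0.01 ]]
bar [[0.606 0.154 0.01 ]]
bar [[0.457 0.274 0.01 ]]
weight [[0.524 0.424 0.016]]
jug [[0.335 0.429 0.1  ]]
rim FL [[0.542 0.039 0.135]]
```

View pics/a.png

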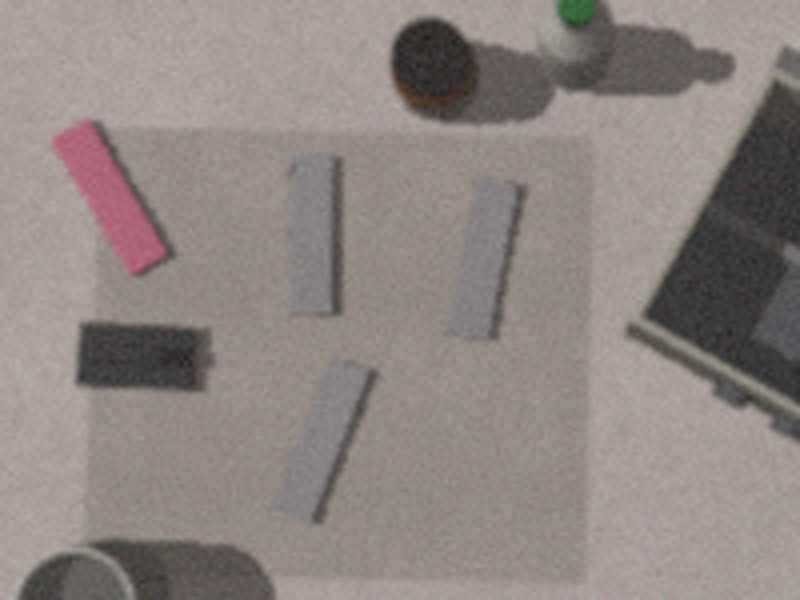

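View pics/b.png

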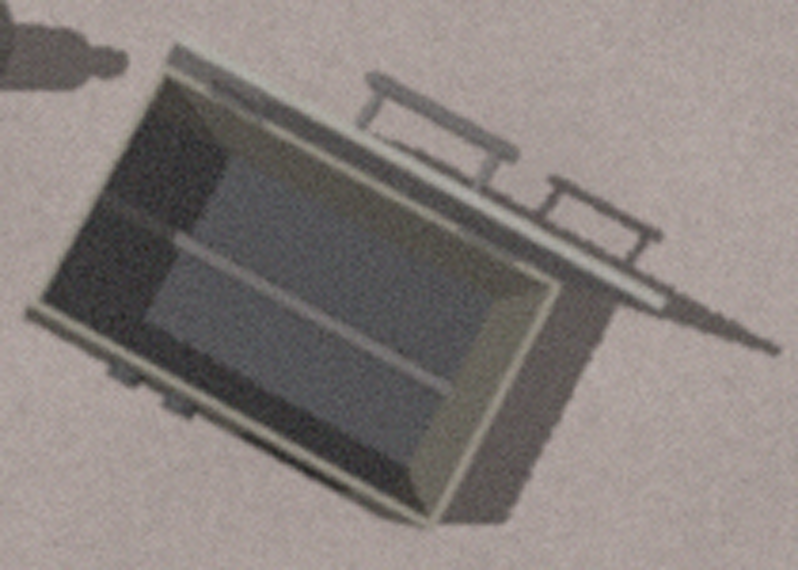

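The enlarged crops show these bar corners: A (297,155)-(335,314), B (480,178)-(493,340) and C (338,360)-(320,522). In the chamber crop the rim corners are FL (28,312), FR (432,525), BR (558,285) and BL (165,68). The lid's free edge runs from (178,43) to (668,298), and the latches are on the left half of the front wall.

Run:
```python
from h import *
import pickle
from scipy.optimize import least_squares
d=pickle.load(open('c0.pkl','rb')); t=d["top"]
B=lambda p:np.array(p,float)/3.8+[325,130]
A=lambda p:np.array(p,float)/4+[175,130]
obs=B([(26,314),(432,525),(558,283),(163,68)])
loc=np.array([(-.1075,.175,.135),(-.1075,-.175,.135),(.1075,-.175,.135),(.1075,.175,.135)])
def W(p,L):
    c,s=np.cos(p[2]),np.sin(p[2]); L=np.atleast_2d(L); return np.c_[p[0]+c*L[:,0]-s*L[:,1],p[1]+s*L[:,0]+c*L[:,1],L[:,2]]
f=least_squares(lambda p:(proj(t,W(p,loc))-obs).ravel(),[.55,-.13,-.5]); p=f.x
print("chamber",p.round(4),np.degrees(p[2]),f.fun.round(1))
e=B([(178,43),(668,298)])
g=least_squares(lambda a:(proj(t,W(p,[[.1075-.21*np.cos(a[0])+.004*np.sin(a[0]),y,.1355+.21*np.sin(a[0])] for y in(.175,-.175)]))-e).ravel(),[1.4]); print("lid",g.x,g.fun)
for n,c in dict(A=[(297,155),(340,157),(335,314),(290,312)],Bb=[(480,178),(523,184),(493,340),(446,335)],C=[(338,360),(376,370),(320,522),(275,510)]).items():
    P=unproj(t,A(c),.01); ax=(P[0]+P[1]-P[2]-P[3])/2; print(n,P.mean(0).round(4),"len",np.linalg.norm(ax).round(3),"yaw",np.degrees(np.arctan2(ax[1],ax[0])).round(1),"w",np.linalg.norm(P[0]-P[1]).round(3))
P=unproj(t,A([(80,322),(195,328),(196,388),(78,384)]),.016); print("weight",P.mean(0).round(4),np.linalg.norm(P[0]-P[1]),np.degrees(np.arctan2(*(P[0]-P[1])[1::-1])))
print("jar",unproj(t,A((433,60)),.09),"bottle",unproj(t,A((576,8)),.16))
print("jug",unproj(t,A((78,610)),.11))
for L in [(.2,0,.2),(0,0,.2),(-.15,-.08,.1),(0.03,.24,.1),(.14,.1,.2),(.14,-.1,.2)]: w=W(p,L)[0]; print(L,w.round(3),np.hypot(*w[:2]).round(3))
```

```text
chamber [ 0.558  -0.1621 -0.4781] -27.39084603084907 [ 0.  -1.1  0.7  1.7  0.7 -0.3 -1.4 -0.4]
lid [1.39040401] [-0.9255393  -1.31284455 -0.92721143  0.27550122]
A [0.6213 0.2893 0.01  ] len 0.127 yaw -0.2 w 0.035
Bb [0.6041 0.1524 0.01  ] len 0.129 yaw -10.1 w 0.035
C [0.4569 0.2741 0.01  ] len 0.128 yaw -19.7 w 0.031
weight [0.5208 0.4258 0.016 ] 0.09116080791415726 88.13827145022744
jar [[0.74678383 0.19239708 0.09      ]] bottle [[0.77066074 0.08461137 0.16      ]]
jug [[0.33146507 0.43569671 0.11      ]]
(0.2, 0, 0.2) [ 0.736 -0.254  0.2  ] 0.778
(0, 0, 0.2) [ 0.558 -0.162  0.2  ] 0.581
(-0.15, -0.08, 0.1) [ 0.388 -0.164  0.1  ] 0.421
(0.03, 0.24, 0.1) [0.695 0.037 0.1  ] 0.696
(0.14, 0.1, 0.2) [ 0.728 -0.138  0.2  ] 0.741
(0.14, -0.1, 0.2) [ 0.636 -0.315  0.2  ] 0.71
```

```bash
cat >> h.py <<'E'
CH=[.558,-.1621,-.4781]
def W(L,p=None):
    p=CH if p is None else p
    c,s=np.cos(p[2]),np.sin(p[2]); return np.array([p[0]+c*L[0]-s*L[1],p[1]+s*L[0]+c*L[1],L[2]])
def C(w):
    c,s=np.cos(CH[2]),np.sin(CH[2]); d=np.array(w[:2])-CH[:2]; return np.array([c*d[0]+s*d[1],-s*d[0]+c*d[1],w[2]])
def go(targets,pos=None,h=None):
    """targets: list of (world xyz m, heading deg); prints turn first then shift in the new tool axes (mm)"""
    o=ctrl.get_obs(); 
    if pos is None:
        pos=o["eef_pos"]; X=rot(o["eef_rot"])[:,0]; h=np.degrees(np.arctan2(X[1],X[0]))
    print("t",round(o["time_s"],1),"pos",np.round(pos,4),"cham",C(pos).round(4),"h",round(h,1),"F",o["wrist_force"].round(1),"op",round(o["opening"],3))
    for P,hh in targets:
        turn=np.radians((h-hh+180)%360-180); a=np.radians(hh); d=(np.array(P)-pos)*1000
        print("turn %.3f shift x %.1f y %.1f z %.1f"%(turn,d[0]*np.cos(a)+d[1]*np.sin(a),d[0]*np.sin(a)-d[1]*np.cos(a),-d[2])); pos=np.array(P);h=hh
HC=152.6
E
python3 - <<'E'
from h import *
go([(W((-.08,-.02,.30)),HC),(W((-.08,-.02,.285)),HC),(W((.098,-.02,.285)),HC)])
E
```

```text
t 0.1 pos [0.223  0.5295 0.2306] cham [-0.6156  0.46    0.2306] h 157.1 F [ 0.3 -0.9  0.5] op 1.002
turn 0.079 shift x -535.7 y -479.9 z -69.4
turn 0.000 shift x 0.0 y 0.0 z 15.0
turn 0.000 shift x -178.0 y 0.0 z -0.0
```

Call:
arm_command(
  plan=[0,0,-35,0.079,-31.5,-28.2,-2,0,-31.5,-28.2,-2,0,-31.5,-28.2,-2,0,-31.5,-28.2,-2,0,-31.5,-28.2,-2,0,-31.5,-28.2,-2,0,-31.5,-28.2,-2,0,-31.5,-28.2,-2,0,-31.5,-28.2,-2,0,-31.5,-28.2,-2,0,-31.5,-28.2,-2,0,-31.5,-28.2,-2,0,-31.5,-28.2,-2,0,-31.5,-28.2,-2,0,-31.5,-28.2,-2,0,-31.5,-28.2,-2,0,-31.5,-28.2,-2,0,0,0,0,0],
  grip=0,
)

```text
time_s: 2.05
eef_pos: [0.4792, -0.1464, 0.2999]
eef_rot: [-0.0, 0.239, 0.971, -0.001]
wrist_force: [-0.2, 0.2, 0.1]
opening: -0.0
```

Call:
arm_command(
  plan=[0,0,15,0,-25,0,0,0,-25,0,0,0,-25,0,0,0,-25,0,0,0,-20,0,0,0,-8,0,0,0,-8,0,0,0,-8,0,0,0,-8,0,0,0,-8,0,0,0,-6,0,0,0,-6,0,0,0,-4,0,0,0,0,0,0,0],
)

```text
time_s: 3.55
eef_pos: [0.6353, -0.2233, 0.2851]
eef_rot: [0.0, 0.237, 0.972, -0.0]
wrist_force: [-0.4, 0.5, -0.3]
opening: -0.001
```

Run:
```python
from h import *
go([])
c=ctrl.camera("scene"); im=cv2.resize(c["color"][60:240,190:390,::-1],None,fx=3,fy=3); cv2.imwrite('pics/s1.png',np.clip(im*1.5,0,255))
```

```text
t 3.5 pos [ 0.6353 -0.2233  0.2851] cham [ 0.0968 -0.0188  0.2851] h 152.6 F [-0.4  0.5 -0.3] op -0.001[ WARN:0@1.266] global loadsave.cpp:1063 imwrite_ Unsupported depth image for selected encoder is fallbacked to CV_8U.
```

View pics/s1.png

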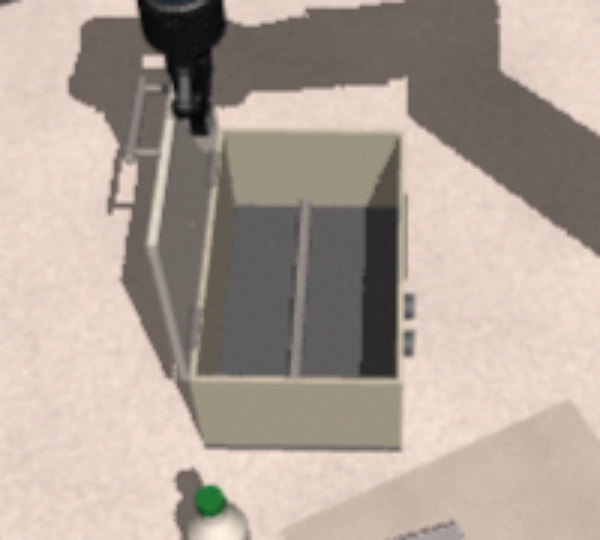

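The picture shows the lid pushed to about upright, with closed fingers just inside it and the chamber interior clear. I'll pick up bar B first.

Run:
```python
from h import *
P=np.array([.6041,.1524,0])+.015*np.array([np.cos(np.radians(-10.1)),np.sin(np.radians(-10.1)),0])
go([(W((0,-.02,.285)),HC),(P+[0,0,.1],169.9),(P+[0,0,.002],169.9)])
```

```text
t 3.6 pos [ 0.6352 -0.2232  0.2851] cham [ 0.0966 -0.0187  0.2851] h 152.6 F [-0.3 -0.8  0.3] op 0.0
turn 0.001 shift x 96.6 y -1.3 z 0.1
turn -0.302 shift x -11.2 y 336.8 z 185.0
turn 0.000 shift x 0.0 y 0.0 z 98.0
```

Call:
arm_command(
  plan=[24,0,0,0,24,0,0,0,24,0,0,0,24.6,0,0,0,0,0,0,-0.15,0,0,0,-0.152,-1.4,42,0,0,-1.4,42,0,0,-1.4,42,10,0,-1.4,42,25,0,-1.4,42,25,0,-1.4,42,25,0,-1.4,42,25,0,-1.4,43,25,0,0,0,49,0,0,0,45,0,0,0,30,0,0,0,24,0,0,0,0,0],
  grip=1,
)

```text
out of range: row 6 has -0.152, outside -0.15 to 0.15
```

Call:
arm_command(
  plan=[24,0,0,0,24,0,0,0,24,0,0,0,24.6,0,0,0,0,0,0,-0.15,0,0,0,-0.15,-1.4,42,0,0,-1.4,42,0,0,-1.4,42,10,0,-1.4,42,25,0,-1.4,42,25,0,-1.4,42,25,0,-1.4,42,25,0,-1.4,43,25,0,0,0,49,0,0,0,45,0,0,0,30,0,0,0,24,0,0,0,0,0],
  grip=1,
)

```text
time_s: 5.5
eef_pos: [0.6162, 0.1511, -0.0019]
eef_rot: [-0.004, 0.089, 0.996, -0.0]
wrist_force: [-0.3, -0.5, -0.2]
opening: 1.0
```

Run:
```python
from h import *
P=np.array([.6041,.1524,0])+.015*np.array([np.cos(np.radians(-10.1)),np.sin(np.radians(-10.1)),0])
go([(P+[0,0,.002],169.9)])
c=ctrl.camera("wrist"); cv2.imwrite('pics/w1.png',np.clip(c["color"][:,:,::-1]*1.5,0,255).astype(np.uint8))
```

```text
t 5.5 pos [ 0.6162  0.1511 -0.0019] cham [-0.0924  0.3048 -0.0019] h 169.8 F [-0.3 -0.5 -0.2] op 1.0
turn -0.001 shift x -2.9 y -0.8 z -3.9
```

View pics/w1.png

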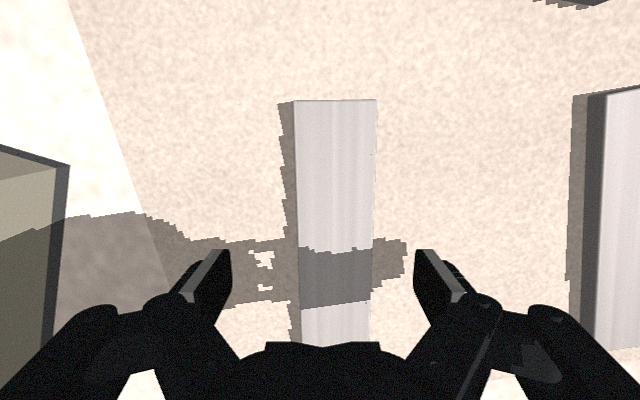

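The bar sits between the open fingers with its foot end at rows 100 and up. It is centred to within a few millimetres, so I'll correct z and close.

Call:
arm_command(
  plan=[-2.9,0,-3.5,0,0,0,0,0,0,0,0,0],
)

```text
time_s: 5.85
eef_pos: [0.6242, 0.1507, 0.0081]
eef_rot: [0.002, 0.089, 0.996, 0.0]
wrist_force: [-0.4, -0.2, 0.1]
opening: 0.997
```

Call:
arm_command(
  plan=[0,0,0,0,0,0,0,0,0,0,0,0,0,0,0,0,0,0,0,0,0,0,0,0,0,0,0,0,0,0,0,0],
  grip=0,
)

```text
time_s: 6.65
eef_pos: [0.6228, 0.1509, 0.0065]
eef_rot: [0.0, 0.089, 0.996, 0.0]
wrist_force: [-1.5, 1.4, 5.6]
opening: 0.374
```

The pose needed time to settle: the tip is at 6.5 mm, so the grip is too high. I'll reopen, lower and regrip.

Call:
arm_command(
  plan=[0,0,0,0,0,0,0,0,0,0,2,0,0,0,3,0,0,0,0,0,0,0,0,0,0,0,0,0],
  grip=0.7,
)

```text
time_s: 7.35
eef_pos: [0.6223, 0.1506, 0.0007]
eef_rot: [-0.0, 0.089, 0.996, -0.0]
wrist_force: [-0.2, -0.2, -0.3]
opening: 0.698
```

Call:
arm_command(
  plan=[0,0,0,0,0,0,0,0,0,0,0,0,0,0,0,0,0,0,0,0,0,0,0,0],
  grip=0,
)

```text
time_s: 7.95
eef_pos: [0.6228, 0.1507, 0.0013]
eef_rot: [0.0, 0.089, 0.996, 0.0]
wrist_force: [0.1, 1.3, 5.0]
opening: 0.389
```

Run:
```python
from h import *
c=CH
go([(W((-.25,-.02,.22)),HC),(W((-.1545,-.02,.150)),HC)])
```

```text
t 8.0 pos [0.6228 0.1507 0.0013] cham [-0.0864  0.3075  0.0013] h 169.8 F [0.1 1.3 5. ] op 0.389
turn 0.300 shift x 163.6 y -327.6 z -218.7
turn 0.000 shift x -95.5 y 0.0 z 70.0
```

Call:
arm_command(
  plan=[0,0,-10,0,0,0,-25,0,0,0,-40,0,0,0,-45,0,0,0,-39,0.15,0,0,0,0.15,6,-30,0,0,6,-37,0,0,6,-37,0,0,6,-37,0,0,7,-37,0,0,7,-37,0,0,7,-37,0,0,7,-37,0,0,7,-38.6,0,0,0,0,0,0,0,0,0,0,0,0,0,0,0,0,0,0],
)

```text
time_s: 9.85
eef_pos: [0.4197, -0.1123, 0.1597]
eef_rot: [-0.0, 0.236, 0.972, 0.0]
wrist_force: [0.4, -0.1, -0.6]
opening: 0.387
```

Run:
```python
from h import *
go([(W((-.1455,-.02,.140)),HC)])
c=ctrl.camera("wrist"); cv2.imwrite('pics/w2.png',np.clip(c["color"][:,:,::-1]*1.5,0,255).astype(np.uint8))
```

```text
t 9.8 pos [ 0.4197 -0.1123  0.1597] cham [-0.1457 -0.0194  0.1597] h 152.7 F [ 0.4 -0.1 -0.6] op 0.387
turn 0.002 shift x -0.2 y -0.6 z 19.7
```

View pics/w2.png

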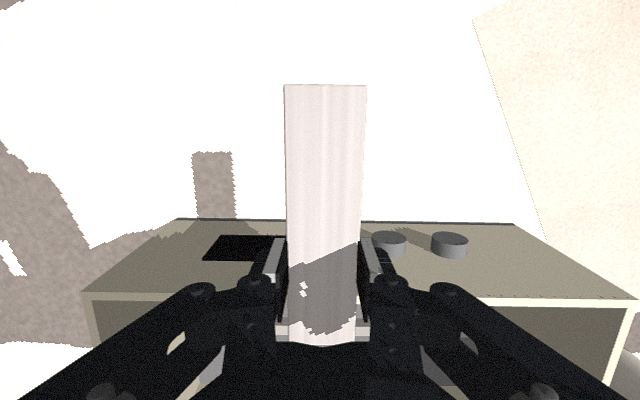

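The bar is firmly gripped with its foot end up-image. The knobs on the front wall are at (390,243) and (450,243), so I'll shift away from them and pivot the stub on the front rim.

Call:
arm_command(
  plan=[0,-20,0,0,0,-20,0,0,0,0,12,0,0,0,10.7,0,0,0,0,0,0,0,2.6,0,0,0,2.6,0,0,0,2.5,0,-0.4,0,3.3,0,-0.5,0,3.3,0,-1,0,3.2,0,-1,0,3.2,0,0,0,0,0],
)

```text
time_s: 11.2
eef_pos: [0.4012, -0.1482, 0.1157]
eef_rot: [-0.003, 0.236, 0.972, 0.001]
wrist_force: [-11.4, 3.6, 9.4]
opening: 0.389
```

Run:
```python
from h import *
go([])
c=ctrl.camera("wrist"); cv2.imwrite('pics/w3.png',np.clip(c["color"][:,:,::-1]*1.5,0,255).astype(np.uint8))
```

```text
t 11.2 pos [ 0.4012 -0.1482  0.1157] cham [-0.1457 -0.0598  0.1157] h 152.7 F [-11.4   3.6   9.4] op 0.389
```

View pics/w3.png

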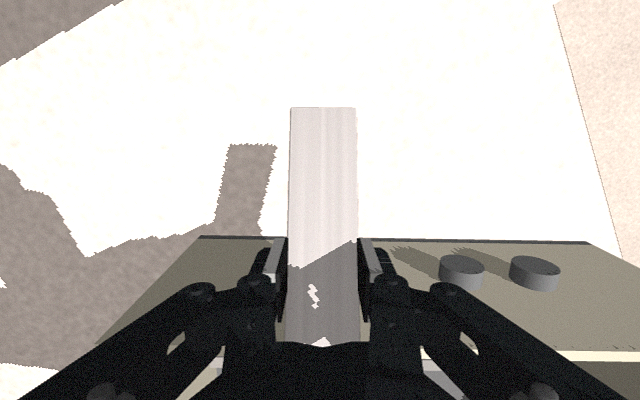

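The foot end has narrowed from 82 to 66 px, so the bar is tilting down at a modest force. I'll continue along the arc.

Call:
arm_command(
  plan=[-1.8,0,3,0,-1.8,0,2.9,0,-2,0,2.7,0,-2.1,0,2.6,0,-2.4,0,2.3,0,-2.5,0,2.2,0,-2.8,0,1.8,0,-2.8,0,1.8,0,-2,0,1,0,0,0,0,0,0,0,0,0],
)

```text
time_s: 12.35
eef_pos: [0.4138, -0.1546, 0.0928]
eef_rot: [-0.01, 0.236, 0.972, 0.002]
wrist_force: [-26.9, 6.2, 7.7]
opening: 0.387
```

Run:
```python
from h import *
go([])
c=ctrl.camera("wrist"); cv2.imwrite('pics/w4.png',np.clip(c["color"][:,:,::-1]*1.5,0,255).astype(np.uint8))
```

```text
t 12.3 pos [ 0.4138 -0.1546  0.0928] cham [-0.1315 -0.0597  0.0928] h 152.7 F [-26.9   6.2   7.7] op 0.387
```

View pics/w4.png

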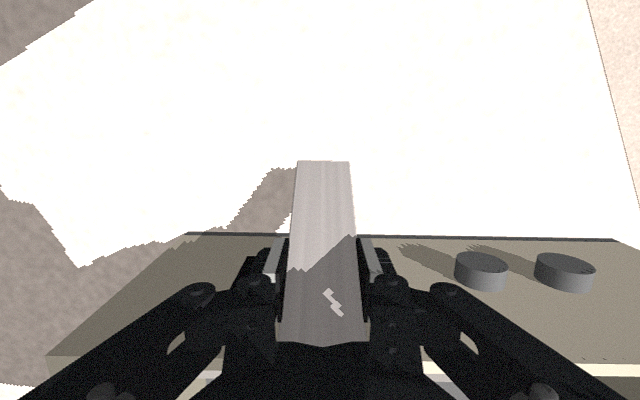

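```bash
cat >> h.py <<'E'
def foot(c,L=.084,off=-.004):
    T=c["T_tool_cam"]
    for f in range(0,91,5):
        a=np.radians(f); P=np.array([L*np.cos(a)-.005*np.sin(a)*-1*0+.005*np.sin(a),0,off+L*np.sin(a)-.005*np.cos(a)])
        q=T[:3,:3].T@(P-T[:3,3]); K=c["camera_matrix"]; print(f,"row %.0f w %.0f"%(K[1,2]-K[1,1]*q[1]/-q[2],35e-3*K[0,0]/-q[2]),end="; ")
    print()
E
python3 - <<'E'
from h import *
foot(ctrl.camera("wrist"))
E
```

```text
0 row 74 w 87; 5 row 75 w 82; 10 row 78 w 78; 15 row 82 w 74; 20 row 87 w 70; 25 row 93 w 67; 30 row 99 w 64; 35 row 106 w 62; 40 row 113 w 59; 45 row 121 w 57; 50 row 129 w 55; 55 row 137 w 53; 60 row 145 w 52; 65 row 154 w 51; 70 row 163 w 50; 75 row 171 w 49; 80 row 180 w 48; 85 row 189 w 47; 90 row 198 w 46;
```

Call:
arm_command(
  plan=[-3,0,0.5,0,-3,0,0.5,0,-2,0,0,0,0,0,0,0,0,0,0,0],
)

```text
time_s: 12.95
eef_pos: [0.4176, -0.1557, 0.0903]
eef_rot: [-0.014, 0.235, 0.972, 0.004]
wrist_force: [-36.1, 13.0, 11.7]
opening: 0.387
```

Run:
```python
from h import *
go([])
c=ctrl.camera("wrist"); g=c["color"][:,322].mean(1); 
h=cv2.cvtColor(c["color"],cv2.COLOR_RGB2GRAY)[:,315:330].mean(1); print([(i,int(h[i])) for i in range(140,200,3)])
```

```text
t 12.9 pos [ 0.4176 -0.1557  0.0903] cham [-0.1276 -0.0589  0.0903] h 152.8 F [-36.1  13.   11.7] op 0.387
[(140, 184), (143, 183), (146, 183), (149, 185), (152, 188), (155, 188), (158, 189), (161, 189), (164, 190), (167, 193), (170, 191), (173, 115), (176, 115), (179, 116), (182, 116), (185, 117), (188, 117), (191, 117), (194, 118), (197, 117)]
```

Call:
arm_command(
  plan=[5,0,-5,0,3,0,-20,0,0,0,-40,0,0,0,-45,0,0,0,-45,0,-20,-10,0,0,-38,-9,0,0,-38,-9,0,0,-38,-9,0,0,-38,-9,0,0,-22,0,0,0,0,0,0,0,0,0,0,0,0,0,0,0],
)

```text
time_s: 14.4
eef_pos: [0.572, -0.2882, 0.2496]
eef_rot: [-0.001, 0.236, 0.972, 0.0]
wrist_force: [-0.4, -0.0, -1.2]
opening: 0.387
```

Run:
```python
from h import *
go([(W((.058,-.105,.1)),HC)])
c=ctrl.camera("wrist"); w=np.clip(c["color"][:,:,::-1]*1.5,0,255).astype(np.uint8)
c=ctrl.camera("top"); cv2.imwrite('pics/c1.png',np.hstack([cv2.resize(w,(480,300)),cv2.resize(np.clip(c["color"][130:280,380:540,::-1]*1.5,0,255).astype(np.uint8),(320,300))]))
```

```text
t 14.4 pos [ 0.572  -0.2882  0.2496] cham [ 0.0704 -0.1055  0.2496] h 152.7 F [-0.4 -0.  -1.2] op 0.387
turn 0.001 shift x 12.4 y 0.5 z 149.6
```

View pics/c1.png

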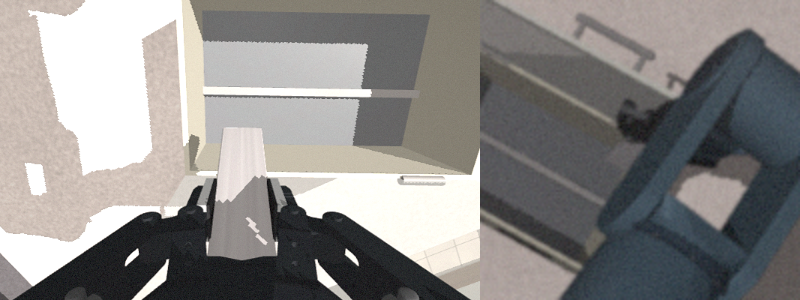

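The wrist view shows the bar hanging foot-down over the space behind the rail, with the rail at row 93 of the small view. I'll lower it now.

Call:
arm_command(
  plan=[14,0,0,0,0,0,30,0,0,0,30,0,0,0,30,0,0,0,30,0,0,0,20,0,0,0,10,0,0,0,0,0,0,0,0,0],
)

```text
time_s: 15.4
eef_pos: [0.5607, -0.2833, 0.1014]
eef_rot: [0.001, 0.237, 0.972, -0.0]
wrist_force: [0.3, -0.7, -0.8]
opening: 0.387
```

Run:
```python
from h import *
go([])
c=ctrl.camera("wrist"); w=np.clip(c["color"][:,:,::-1]*1.5,0,255).astype(np.uint8);cv2.imwrite('pics/w5.png',w)
```

```text
t 15.4 pos [ 0.5607 -0.2833  0.1014] cham [ 0.0581 -0.1063  0.1014] h 152.6 F [ 0.3 -0.7 -0.8] op 0.387
```

View pics/w5.png

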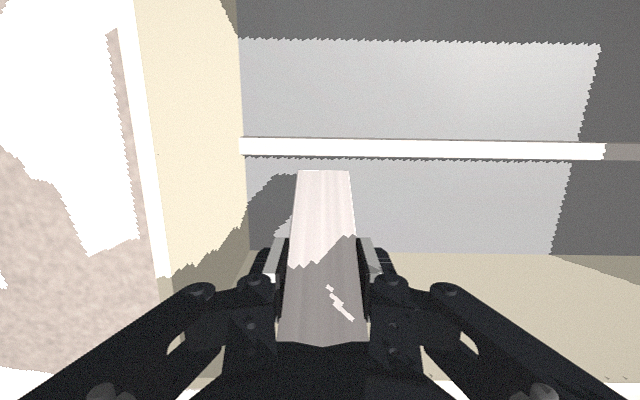

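The foot is at row 170, just behind the rail (rows 138 to 158). I'll lower it gently to the floor; 11 pictures viewed so far.

Call:
arm_command(
  plan=[0,0,5,0,0,0,5,0,0,0,4,0,0,0,2,0,0,0,2,0,0,0,0,0,0,0,0,0],
)

```text
time_s: 16.15
eef_pos: [0.5602, -0.2829, 0.0821]
eef_rot: [-0.0, 0.237, 0.972, -0.0]
wrist_force: [0.7, -0.6, -2.3]
opening: 0.387
```

Call:
arm_command(
  plan=[0,0,2,0,0,0,2,0,0,0,0,0,0,0,0,0],
)

```text
time_s: 16.55
eef_pos: [0.5601, -0.2829, 0.078]
eef_rot: [-0.0, 0.237, 0.972, 0.0]
wrist_force: [-0.2, -0.3, -1.6]
opening: 0.39
```

Call:
arm_command(
  plan=[0,0,2,0,0,0,2,0,0,0,2,0,0,0,0,0,0,0,0,0],
)

```text
time_s: 17.05
eef_pos: [0.561, -0.2834, 0.0742]
eef_rot: [0.001, 0.237, 0.972, -0.0]
wrist_force: [-2.0, 1.5, 10.6]
opening: 0.391
```

Call:
arm_command(
  plan=[0,0,-2.5,0,2,0,0,0,2,0,0,0,2,0,0,0,0,0,0,0,0,0,0,0],
)

```text
time_s: 17.65
eef_pos: [0.5549, -0.2803, 0.0747]
eef_rot: [0.0, 0.237, 0.972, -0.0]
wrist_force: [0.7, -0.3, 1.2]
opening: 0.389
```

Call:
arm_command(
  plan=[2,0,0,0,2,0,0,0,2,0,0,0,0,0,0,0,0,0,0,0],
)

```text
time_s: 18.15
eef_pos: [0.5525, -0.2791, 0.0757]
eef_rot: [0.004, 0.237, 0.972, -0.001]
wrist_force: [9.9, -4.2, -4.2]
opening: 0.39
```

Call:
arm_command(
  plan=[-3,0,0,0,0,0,0,0,0,0,0,0],
)

```text
time_s: 18.45
eef_pos: [0.5535, -0.2796, 0.0751]
eef_rot: [0.002, 0.237, 0.972, -0.001]
wrist_force: [4.7, -2.8, -0.4]
opening: 0.387
```

Call:
arm_command(
  plan=[0,0,0,0,0,0,0,0,0,0,0,0,0,0,0,0,0,0,0,0,0,0,0,0,0,0,0,0],
  grip=0.65,
)

```text
time_s: 19.15
eef_pos: [0.5516, -0.2776, 0.074]
eef_rot: [-0.001, 0.237, 0.972, 0.001]
wrist_force: [0.4, 7.0, -0.2]
opening: 0.649
```

Run:
```python
from h import *
go([])
c=ctrl.camera("wrist"); w=np.clip(c["color"][:,:,::-1]*1.5,0,255).astype(np.uint8);cv2.imwrite('pics/w6.png',w)
```

```text
t 19.1 pos [ 0.5516 -0.2776  0.074 ] cham [ 0.0474 -0.1055  0.074 ] h 152.6 F [ 0.4  7.  -0.2] op 0.649
```

View pics/w6.png

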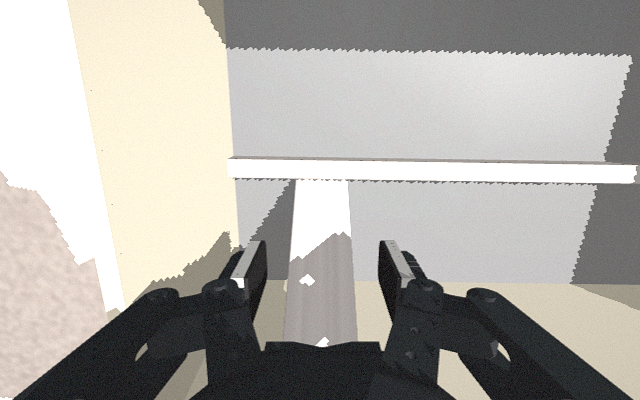

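The foot is against the rail, the bar is centred between the fingers, and a finger is lightly touching the side wall. I'll shift away from it, lift, and go to bar C.

```bash
cat >> h.py <<'E'
def grasp(c,yaw,off=.015): return np.array([c[0],c[1],0])+off*np.array([np.cos(np.radians(yaw)),np.sin(np.radians(yaw)),0])
E
python3 - <<'E'
from h import *
P=grasp((.4569,.2741),-19.7)
go([(W((.0474,-.1005,.25)),HC),(P+[0,0,.25],160.3),(P+[0,0,.001],160.3)])
E
```

```text
t 19.2 pos [ 0.5516 -0.2776  0.074 ] cham [ 0.0474 -0.1055  0.074 ] h 152.6 F [0.9 5.7 0. ] op 0.648
turn 0.001 shift x 0.1 y 5.0 z -176.0
turn -0.134 shift x 260.7 y 482.5 z -0.0
turn 0.000 shift x 0.0 y 0.0 z 249.0
```

Call:
arm_command(
  plan=[0,2,0,0,0,2,-5,0,0,0,-20,0,0,0,-35,0,0,0,-40,0,0,0,-40,0,0,0,-36,0,0,0,0,0],
)

```text
time_s: 20.0
eef_pos: [0.5566, -0.2776, 0.2583]
eef_rot: [0.006, 0.237, 0.972, -0.003]
wrist_force: [0.1, -1.1, 0.3]
opening: 0.653
```

Call:
arm_command(
  plan=[0,0,0,-0.134,20,37.1,0,0,20,37.1,0,0,20,37.1,0,0,20,37.1,0,0,20,37.1,0,0,20,37.1,0,0,20,37.1,0,0,20,37.1,0,0,20,37.1,20,0,20,37.1,20,0,20,37.1,20,0,20,37.1,20,0,20,37.1,20,0,0,0,45,0,0,0,45,0,0,0,35,0,0,0,0,0,0,0,0,0,0,0,0,0],
  grip=0.9,
)

```text
time_s: 22.0
eef_pos: [0.4738, 0.2669, 0.028]
eef_rot: [0.002, 0.171, 0.985, 0.001]
wrist_force: [-0.1, 0.2, 0.6]
opening: 0.9
```

Run:
```python
from h import *
P=grasp((.4569,.2741),-19.7)
go([(P+[0,0,.001],160.3)])
c=ctrl.camera("wrist"); w=np.clip(c["color"][:,:,::-1]*1.5,0,255).astype(np.uint8);cv2.imwrite('pics/w7.png',w)
g=cv2.cvtColor(c["color"],cv2.COLOR_RGB2HSV)
for r in (150,180,210,240): print(r,[(i,int(g[r,i,1]),int(g[r,i,2])) for i in range(250,400,10)])
```

```text
t 22.0 pos [0.4738 0.2669 0.028 ] cham [-0.2722  0.3422  0.028 ] h 160.3 F [-0.1  0.2  0.6] op 0.9
turn -0.000 shift x 3.3 y 1.1 z 27.0
150 [(250, 32, 160), (260, 32, 165), (270, 33, 163), (280, 30, 162), (290, 31, 171), (300, 31, 90), (310, 10, 104), (320, 15, 152), (330, 14, 150), (340, 13, 152), (350, 18, 153), (360, 12, 146), (370, 15, 151), (380, 36, 172), (390, 32, 167)]
180 [(250, 33, 161), (260, 35, 177), (270, 35, 167), (280, 29, 165), (290, 29, 165), (300, 38, 149), (310, 24, 84), (320, 10, 147), (330, 14, 149), (340, 17, 151), (350, 13, 152), (360, 17, 150), (370, 13, 153), (380, 33, 169), (390, 34, 175)]
210 [(250, 30, 169), (260, 32, 176), (270, 33, 171), (280, 34, 174), (290, 33, 172), (300, 32, 89), (310, 27, 93), (320, 12, 149), (330, 14, 151), (340, 15, 157), (350, 17, 152), (360, 15, 151), (370, 18, 152), (380, 33, 172), (390, 32, 169)]
240 [(250, 29, 98), (260, 35, 169), (270, 31, 173), (280, 30, 176), (290, 35, 168), (300, 31, 99), (310, 30, 86), (320, 16, 157), (330, 10, 79), (340, 12, 83), (350, 9, 81), (360, 9, 85), (370, 10, 151), (380, 33, 172), (390, 32, 176)]
```

By pixel columns the bar is centred at col 344, about 12 mm to tool +y. I'll correct and grip.

Call:
arm_command(
  plan=[3,12,0,0,0,0,14,0,0,0,13,0,0,0,0,0,0,0,0,0,0,0,0,0],
)

```text
time_s: 22.65
eef_pos: [0.473, 0.2787, -0.0015]
eef_rot: [-0.0, 0.171, 0.985, -0.0]
wrist_force: [0.2, -0.2, 0.2]
opening: 0.901
```

Call:
arm_command(
  plan=[0,0,0,0,0,0,0,0,0,0,0,0,0,0,0,0,0,0,0,0,0,0,0,0,0,0,0,0],
  grip=0,
)

```text
time_s: 23.35
eef_pos: [0.4736, 0.279, -0.0005]
eef_rot: [0.001, 0.171, 0.985, 0.0]
wrist_force: [-0.7, -0.4, 5.2]
opening: 0.393
```

Run:
```python
from h import *
go([(W((-.1475,-.06,.160)),HC)])
c=ctrl.camera("wrist"); foot(c)
h=cv2.cvtColor(c["color"],cv2.COLOR_RGB2HSV)[:,315:330,1].mean(1); print([(i,int(h[i])) for i in range(50,140,4)])
```

```text
t 23.4 pos [ 0.4736  0.279  -0.0005] cham [-0.2779  0.3528 -0.0005] h 160.3 F [-0.7 -0.4  5.2] op 0.393
turn 0.134 shift x -130.4 y -412.8 z -160.5
0 row 73 w 87; 5 row 75 w 82; 10 row 78 w 78; 15 row 82 w 74; 20 row 87 w 70; 25 row 92 w 67; 30 row 99 w 64; 35 row 106 w 62; 40 row 113 w 59; 45 row 121 w 57; 50 row 129 w 55; 55 row 137 w 53; 60 row 145 w 52; 65 row 154 w 51; 70 row 162 w 50; 75 row 171 w 49; 80 row 180 w 48; 85 row 189 w 47; 90 row 198 w 46; 
[(50, 33), (54, 32), (58, 33), (62, 32), (66, 32), (70, 32), (74, 32), (78, 33), (82, 32), (86, 32), (90, 14), (94, 13), (98, 14), (102, 14), (106, 13), (110, 14), (114, 14), (118, 13), (122, 13), (126, 13), (130, 13), (134, 13), (138, 13)]
```

Call:
arm_command(
  plan=[0,0,-10,0,0,0,-25,0,0,0,-40,0,0,0,-45,0.134,0,0,-40.5,0,-11.9,-37.5,0,0,-11.9,-37.5,0,0,-11.9,-37.5,0,0,-11.9,-37.5,0,0,-11.9,-37.5,0,0,-11.9,-37.5,0,0,-11.9,-37.5,0,0,-11.9,-37.5,0,0,-11.9,-37.5,0,0,-11.9,-37.5,0,0,-11.4,-37.8,0,0,0,0,0,0,0,0,0,0,0,0,0,0],
)

```text
time_s: 25.3
eef_pos: [0.3988, -0.1468, 0.159]
eef_rot: [-0.0, 0.236, 0.972, 0.0]
wrist_force: [0.2, 1.0, -1.5]
opening: 0.39
```

Run:
```python
from h import *
go([(W((-.1457,-.06,.137)),HC)])
```

```text
t 25.3 pos [ 0.3988 -0.1468  0.159 ] cham [-0.1484 -0.0597  0.159 ] h 152.6 F [ 0.2  1.  -1.5] op 0.39
turn 0.001 shift x -2.7 y -0.3 z 22.0
```

Call:
arm_command(
  plan=[-2.7,0,12,0,0,0,12.6,0,0,0,2.6,0,0,0,2.5,0,-0.4,0,3.3,0,-0.5,0,3.3,0,-1,0,3.2,0,-1,0,3.2,0,-1.8,0,3,0,-1.8,0,2.9,0,-2,0,2.7,0,-2.1,0,2.6,0,-2.4,0,2.3,0,-2.5,0,2.2,0,-2.8,0,1.8,0,-2.8,0,1.8,0,-3,0,1.5,0,-3,0,0.5,0,-2,0,0,0,0,0,0,0],
)

```text
time_s: 27.3
eef_pos: [0.4178, -0.155, 0.0902]
eef_rot: [-0.012, 0.235, 0.972, 0.004]
wrist_force: [-28.9, 13.3, 9.6]
opening: 0.387
```

```bash
cat >> h.py <<'E'
def row():
    c=ctrl.camera("wrist"); h=cv2.cvtColor(c["color"],cv2.COLOR_RGB2HSV)[:,315:330].mean(1)
    print("V",[(i,int(h[i,1]),int(h[i,2])) for i in range(80,220,5)])
E
python3 - <<'E'
from h import *
go([]);row()
E
```

```text
t 27.3 pos [ 0.4178 -0.155   0.0902] cham [-0.1278 -0.0582  0.0902] h 152.8 F [-28.9  13.3   9.6] op 0.387
V [(80, 29, 199), (85, 29, 198), (90, 28, 200), (95, 28, 199), (100, 29, 200), (105, 29, 197), (110, 28, 201), (115, 29, 195), (120, 28, 200), (125, 29, 202), (130, 28, 198), (135, 28, 197), (140, 29, 192), (145, 29, 194), (150, 29, 197), (155, 29, 199), (160, 29, 201), (165, 29, 204), (170, 15, 124), (175, 13, 124), (180, 14, 124), (185, 14, 125), (190, 14, 126), (195, 14, 126), (200, 13, 126), (205, 14, 126), (210, 13, 126), (215, 14, 128)]
```

Call:
arm_command(
  plan=[5,0,-5,0,3,0,-20,0,0,0,-40,0,0,0,-45,0,0,0,-45,0,-20,10,0,0,-38,12,0,0,-38,12,0,0,-38,12,0,0,-38,12,0,0,-8,2,0,0,0,0,0,0,0,0,0,0,0,0,0,0],
)

```text
time_s: 28.75
eef_pos: [0.6065, -0.1876, 0.2502]
eef_rot: [-0.0, 0.237, 0.972, 0.0]
wrist_force: [0.1, 0.2, -1.3]
opening: 0.392
```

Run:
```python
from h import *
go([(W((.058,.0,.085)),HC)]);row()
```

```text
t 28.8 pos [ 0.6065 -0.1876  0.2502] cham [ 0.0548 -0.0003  0.2502] h 152.6 F [ 0.1  0.2 -1.3] op 0.392
turn 0.001 shift x -3.2 y 0.3 z 165.2
V [(80, 3, 137), (85, 3, 137), (90, 3, 137), (95, 3, 136), (100, 3, 136), (105, 2, 136), (110, 3, 136), (115, 3, 135), (120, 3, 135), (125, 2, 135), (130, 11, 107), (135, 15, 186), (140, 17, 192), (145, 2, 135), (150, 3, 134), (155, 3, 134), (160, 3, 134), (165, 5, 122), (170, 13, 166), (175, 14, 167), (180, 13, 167), (185, 14, 168), (190, 15, 169), (195, 14, 169), (200, 14, 169), (205, 14, 170), (210, 13, 169), (215, 13, 172)]
```

Call:
arm_command(
  plan=[-3,0,0,0,0,0,30,0,0,0,30,0,0,0,30,0,0,0,30,0,0,0,25,0,0,0,10,0,0,0,6,0,0,0,4,0,0,0,2,0,0,0,2,0,0,0,2,0,0,0,0,0,0,0,0,0],
)

```text
time_s: 30.2
eef_pos: [0.6103, -0.1896, 0.0793]
eef_rot: [0.0, 0.237, 0.972, -0.0]
wrist_force: [0.1, 0.0, -1.0]
opening: 0.392
```

Call:
arm_command(
  plan=[0,0,2,0,0,0,2,0,0,0,0,0,0,0,0,0],
)

```text
time_s: 30.6
eef_pos: [0.6101, -0.1895, 0.0749]
eef_rot: [-0.0, 0.237, 0.972, 0.0]
wrist_force: [0.0, 0.5, -1.2]
opening: 0.384
```

Call:
arm_command(
  plan=[0,0,2,0,0,0,2,0,0,0,1,0,0,0,0,0,0,0,0,0],
)

```text
time_s: 31.1
eef_pos: [0.6104, -0.1896, 0.0704]
eef_rot: [0.0, 0.237, 0.972, -0.0]
wrist_force: [-0.3, 0.4, 1.1]
opening: 0.389
```

Call:
arm_command(
  plan=[0,0,-0.7,0,2,0,0,0,2,0,0,0,2,0,0,0,2,0,0,0,0,0,0,0,0,0,0,0],
)

```text
time_s: 31.8
eef_pos: [0.6063, -0.1876, 0.0718]
eef_rot: [0.004, 0.237, 0.972, -0.001]
wrist_force: [10.6, -3.9, -7.1]
opening: 0.389
```

Call:
arm_command(
  plan=[-3,0,0,0,0,0,0,0,0,0,0,0],
)

```text
time_s: 32.1
eef_pos: [0.6073, -0.1881, 0.0713]
eef_rot: [0.002, 0.237, 0.972, -0.0]
wrist_force: [4.6, -2.9, -4.4]
opening: 0.388
```

Call:
arm_command(
  plan=[0,0,0,0,0,0,0,0,0,0,0,0,0,0,0,0,0,0,0,0,0,0,0,0,0,0,0,0],
  grip=0.65,
)

```text
time_s: 32.8
eef_pos: [0.6057, -0.1872, 0.0708]
eef_rot: [-0.0, 0.237, 0.972, 0.0]
wrist_force: [-0.2, -0.8, -0.4]
opening: 0.648
```

Call:
arm_command(
  plan=[0,0,-5,0,0,0,-20,0,0,0,-35,0,0,0,-40,0,0,0,-40,0,0,0,-40,0,0,0,0,0,0,0,0,0],
)

```text
time_s: 33.6
eef_pos: [0.6063, -0.1875, 0.2526]
eef_rot: [0.002, 0.237, 0.972, -0.0]
wrist_force: [0.8, -0.0, -0.6]
opening: 0.649
```

Run:
```python
from h import *
P=grasp((.6213,.2893),-.2)
go([(P+[0,0,.25],179.8),(P+[0,0,.001],179.8)]);row()
c=ctrl.camera("top"); cv2.imwrite('pics/t2.png',cv2.resize(np.clip(c["color"][130:280,325:535,::-1]*1.6,0,255).astype(np.uint8),None,fx=3.8,fy=3.8,interpolation=cv2.INTER_CUBIC))
```

```text
t 33.6 pos [ 0.6063 -0.1875  0.2526] cham [ 0.0546 -0.0003  0.2526] h 152.6 F [ 0.8 -0.  -0.6] op 0.649
turn -0.474 shift x -28.3 y 476.8 z 2.6
turn 0.000 shift x 0.0 y 0.0 z 249.0
V [(80, 3, 138), (85, 2, 137), (90, 3, 136), (95, 4, 137), (100, 3, 136), (105, 3, 136), (110, 3, 135), (115, 2, 134), (120, 2, 134), (125, 3, 135), (130, 17, 159), (135, 16, 186), (140, 14, 140), (145, 13, 181), (150, 13, 182), (155, 13, 184), (160, 14, 184), (165, 14, 185), (170, 13, 185), (175, 13, 186), (180, 14, 186), (185, 14, 186), (190, 14, 187), (195, 13, 187), (200, 14, 187), (205, 14, 188), (210, 13, 187), (215, 13, 188)]
```

Call:
arm_command(
  plan=[30,0,0,0,30,0,0,0,0,0,0,-0.12,0,0,0,-0.12,0,0,0,-0.12,0,0,0,-0.114,-6.8,37.45,0,0,-6.8,37.45,0,0,-6.8,37.45,0,0,-6.8,37.45,0,0,-6.8,37.45,0,0,-6.8,37.45,0,0,-6.8,37.45,0,0,-6.8,37.45,0,0,-6.8,37.45,25,0,-6.8,37.45,25,0,-6.8,37.45,25,0,-6.8,37.45,25,0,0,0,45,0,0,0,40,0],
  grip=0.9,
)

```text
time_s: 35.7
eef_pos: [0.6339, 0.2907, 0.0618]
eef_rot: [-0.002, 0.001, 1.0, -0.0]
wrist_force: [-0.2, -0.1, -0.0]
opening: 0.896
```

Call:
arm_command(
  plan=[0,0,35,0,0,0,0,0,0,0,0,0,0,0,0,0],
)

```text
time_s: 36.1
eef_pos: [0.6373, 0.2897, 0.033]
eef_rot: [0.002, 0.002, 1.0, 0.0]
wrist_force: [-0.2, -0.3, 0.2]
opening: 0.9
```

Run:
```python
from h import *
P=grasp((.6213,.2893),-.2)
go([(P+[0,0,.001],179.8)])
c=ctrl.camera("wrist"); g=cv2.cvtColor(c["color"],cv2.COLOR_RGB2HSV)
for r in (130,170,210): print(r,[(i,int(g[r,i,1]),int(g[r,i,2])) for i in range(250,400,8)])
```

```text
t 36.1 pos [0.6373 0.2897 0.033 ] cham [-0.1375  0.4376  0.033 ] h 179.8 F [-0.2 -0.3  0.2] op 0.9
turn -0.000 shift x 1.0 y -0.5 z 32.0
130 [(250, 28, 163), (258, 33, 168), (266, 32, 173), (274, 32, 170), (282, 34, 165), (290, 28, 90), (298, 36, 84), (306, 14, 148), (314, 14, 150), (322, 14, 149), (330, 13, 155), (338, 17, 148), (346, 12, 151), (354, 15, 156), (362, 12, 152), (370, 33, 169), (378, 30, 162), (386, 32, 170), (394, 32, 170)]
170 [(250, 35, 174), (258, 35, 175), (266, 35, 175), (274, 33, 168), (282, 32, 178), (290, 34, 89), (298, 24, 94), (306, 14, 146), (314, 13, 152), (322, 17, 153), (330, 18, 154), (338, 15, 151), (346, 10, 148), (354, 13, 155), (362, 12, 151), (370, 32, 170), (378, 28, 164), (386, 30, 172), (394, 35, 167)]
210 [(250, 29, 98), (258, 38, 94), (266, 35, 94), (274, 29, 96), (282, 43, 94), (290, 33, 92), (298, 36, 92), (306, 18, 112), (314, 13, 156), (322, 13, 76), (330, 13, 152), (338, 16, 147), (346, 14, 148), (354, 13, 153), (362, 15, 154), (370, 32, 168), (378, 35, 167), (386, 34, 178), (394, 31, 166)]
```

View pics/t2.png

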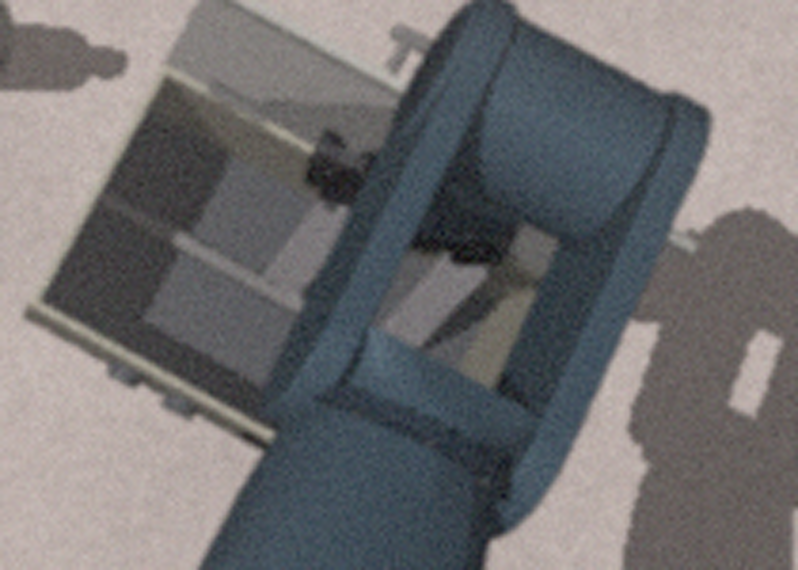

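The arm hides most of the chamber in the top view; the lid stands open and the bars show faintly. Bar A sits about 7 mm to tool +y. I'll grip it.

Call:
arm_command(
  plan=[1,7,0,0,0,0,16,0,0,0,16,0,0,0,0,0,0,0,0,0,0,0,0,0],
)

```text
time_s: 36.75
eef_pos: [0.6349, 0.2964, -0.0013]
eef_rot: [-0.0, 0.002, 1.0, -0.0]
wrist_force: [0.8, 0.6, 0.5]
opening: 0.895
```

Call:
arm_command(
  plan=[0,0,0,0,0,0,0,0,0,0,0,0,0,0,0,0,0,0,0,0,0,0,0,0,0,0,0,0],
  grip=0,
)

```text
time_s: 37.45
eef_pos: [0.6355, 0.2966, -0.0003]
eef_rot: [0.001, 0.002, 1.0, 0.0]
wrist_force: [-0.2, 0.0, 5.8]
opening: 0.386
```

Run:
```python
from h import *
go([(W((-.1475,-.06,.160)),HC)]);row()
```

```text
t 37.5 pos [ 6.355e-01  2.966e-01 -3.000e-04] cham [-1.422e-01  4.429e-01 -3.000e-04] h 179.8 F [-0.2  0.   5.8] op 0.386
turn 0.474 shift x 5.2 y -502.9 z -160.3
V [(80, 32, 184), (85, 32, 186), (90, 32, 181), (95, 32, 183), (100, 31, 84), (105, 14, 159), (110, 14, 160), (115, 13, 160), (120, 14, 160), (125, 14, 159), (130, 13, 160), (135, 14, 160), (140, 14, 160), (145, 13, 160), (150, 14, 161), (155, 14, 161), (160, 14, 162), (165, 13, 161), (170, 14, 161), (175, 14, 162), (180, 14, 162), (185, 13, 161), (190, 13, 162), (195, 13, 162), (200, 14, 162), (205, 14, 162), (210, 13, 163), (215, 13, 163)]
```

Call:
arm_command(
  plan=[0,0,-10,0,0,0,-25,0,0,0,-40,0.12,0,0,-45,0.12,0,0,-40.5,0.12,0,0,0,0.114,0.4,-38.7,0,0,0.4,-38.7,0,0,0.4,-38.7,0,0,0.4,-38.7,0,0,0.4,-38.7,0,0,0.4,-38.7,0,0,0.4,-38.7,0,0,0.4,-38.7,0,0,0.4,-38.7,0,0,0.4,-38.7,0,0,0.4,-38.7,0,0,0.4,-38.7,0,0,0.4,-38.7,0,0,0,0,0,0],
)

```text
time_s: 39.5
eef_pos: [0.3971, -0.151, 0.1595]
eef_rot: [-0.0, 0.239, 0.971, -0.001]
wrist_force: [1.1, 1.1, -0.0]
opening: 0.391
```

Call:
arm_command(
  plan=[0,0,0,0,0,0,0,0],
)

```text
time_s: 39.7
eef_pos: [0.399, -0.1471, 0.1592]
eef_rot: [-0.0, 0.236, 0.972, 0.0]
wrist_force: [-0.8, 0.1, -1.0]
opening: 0.39
```

Run:
```python
from h import *
go([(W((-.1457,-.06,.137)),HC)])
```

```text
t 39.7 pos [ 0.399  -0.1471  0.1592] cham [-0.1481 -0.0598  0.1592] h 152.6 F [-0.8  0.1 -1. ] op 0.39
turn 0.001 shift x -2.4 y -0.2 z 22.2
```

Call:
arm_command(
  plan=[-2.4,0,12,0,0,0,12.8,0,0,0,2.6,0,0,0,2.5,0,-0.4,0,3.3,0,-0.5,0,3.3,0,-1,0,3.2,0,-1,0,3.2,0,-1.8,0,3,0,-1.8,0,2.9,0,-2,0,2.7,0,-2.1,0,2.6,0,-2.4,0,2.3,0,-2.5,0,2.2,0,-2.8,0,1.8,0,-2.8,0,1.8,0,-3,0,1.5,0,-3,0,0.5,0,-2,0,0,0,0,0,0,0],
)

```text
time_s: 41.7
eef_pos: [0.4172, -0.155, 0.0901]
eef_rot: [-0.013, 0.235, 0.972, 0.004]
wrist_force: [-30.8, 14.1, 10.4]
opening: 0.392
```

Call:
arm_command(
  plan=[5,0,-5,0,3,0,-20,0,0,0,-40,0,0,0,-45,0,0,0,-45,0,-20,10,0,0,-38,32,0,0,-38,32,0,0,-38,32,0,0,-38,32,0,0,-6,20,0,0,0,0,0,0,0,0,0,0,0,0,0,0],
)

```text
time_s: 43.1
eef_pos: [0.6497, -0.1001, 0.2496]
eef_rot: [-0.001, 0.236, 0.972, -0.0]
wrist_force: [0.1, 0.0, -0.8]
opening: 0.388
```

Run:
```python
from h import *
go([(W((.056,.1,.085)),HC)]);row()
```

```text
t 43.1 pos [ 0.6497 -0.1001  0.2496] cham [0.0529 0.0973 0.2496] h 152.6 F [ 0.1  0.  -0.8] op 0.388
turn 0.001 shift x -3.1 y 2.7 z 164.6
V [(80, 7, 78), (85, 6, 78), (90, 5, 78), (95, 6, 78), (100, 8, 76), (105, 3, 77), (110, 5, 77), (115, 6, 76), (120, 5, 76), (125, 6, 76), (130, 5, 77), (135, 16, 134), (140, 18, 141), (145, 5, 74), (150, 5, 74), (155, 5, 75), (160, 5, 75), (165, 5, 74), (170, 13, 166), (175, 13, 165), (180, 12, 166), (185, 13, 166), (190, 13, 167), (195, 14, 168), (200, 14, 168), (205, 13, 169), (210, 14, 170), (215, 13, 169)]
```

Call:
arm_command(
  plan=[-3,2,0,0,0,0,30,0,0,0,30,0,0,0,30,0,0,0,30,0,0,0,25,0,0,0,14,0,0,0,8,0,0,0,4,0,0,0,2,0,0,0,2,0,0,0,0,0,0,0,0,0],
)

```text
time_s: 44.45
eef_pos: [0.6544, -0.1, 0.0758]
eef_rot: [0.001, 0.237, 0.972, -0.0]
wrist_force: [0.6, 0.4, -1.3]
opening: 0.394
```

Call:
arm_command(
  plan=[0,0,2,0,0,0,2,0,0,0,2,0,0,0,0,0,0,0,0,0],
)

```text
time_s: 44.95
eef_pos: [0.6541, -0.0999, 0.069]
eef_rot: [0.0, 0.237, 0.972, -0.0]
wrist_force: [1.4, -0.8, -2.1]
opening: 0.39
```

Call:
arm_command(
  plan=[0,0,2,0,0,0,2,0,0,0,0,0,0,0,0,0],
)

```text
time_s: 45.35
eef_pos: [0.6543, -0.1, 0.0655]
eef_rot: [0.0, 0.237, 0.972, -0.0]
wrist_force: [0.2, -0.7, 2.2]
opening: 0.39
```

Floor contact. Next, back to the rail.

Call:
arm_command(
  plan=[0,0,-0.7,0,2,0,0,0,2,0,0,0,2,0,0,0,2,0,0,0,0,0,0,0,0,0,0,0],
)

```text
time_s: 46.05
eef_pos: [0.6505, -0.0982, 0.0677]
eef_rot: [0.005, 0.237, 0.972, -0.001]
wrist_force: [9.7, -3.9, -1.5]
opening: 0.389
```

Call:
arm_command(
  plan=[-3,0,0,0,0,0,0,0,0,0,0,0],
)

```text
time_s: 46.35
eef_pos: [0.6513, -0.0986, 0.067]
eef_rot: [0.002, 0.237, 0.972, -0.0]
wrist_force: [5.2, -2.5, 1.5]
opening: 0.39
```

Call:
arm_command(
  plan=[0,0,0,0,0,0,0,0,0,0,0,0,0,0,0,0,0,0,0,0,0,0,0,0,0,0,0,0],
  grip=0.62,
)

```text
time_s: 47.05
eef_pos: [0.6495, -0.0976, 0.0657]
eef_rot: [-0.0, 0.237, 0.972, -0.0]
wrist_force: [-0.9, -0.4, -0.3]
opening: 0.624
```

Call:
arm_command(
  plan=[0,0,-5,0,0,0,-20,0,0,0,-35,0,0,0,-40,0,0,0,-40,0,0,0,-40,0,0,0,-20,0,20,30,0,0,25,45,0,0,25,45,0,0,25,45,0,0,25,45,0,0,25,45,0,0,0,0,0,0],
)

```text
time_s: 48.45
eef_pos: [0.6369, 0.1948, 0.2663]
eef_rot: [-0.0, 0.233, 0.972, 0.001]
wrist_force: [-0.1, -0.5, -0.5]
opening: 0.619
```

Run:
```python
from h import *
go([])
c=ctrl.camera("top"); s=ctrl.camera("scene")
a=cv2.resize(np.clip(c["color"][130:280,330:480,::-1]*1.6,0,255).astype(np.uint8),(400,400),interpolation=cv2.INTER_CUBIC)
b=cv2.resize(np.clip(s["color"][70:220,210:360,::-1]*1.6,0,255).astype(np.uint8),(400,400),interpolation=cv2.INTER_CUBIC)
cv2.imwrite('pics/ts.png',np.hstack([a,b]))
```

```text
t 48.5 pos [0.6369 0.1948 0.2663] cham [-0.0941  0.3532  0.2663] h 153.0 F [-0.1 -0.5 -0.5] op 0.619
```

View pics/ts.png

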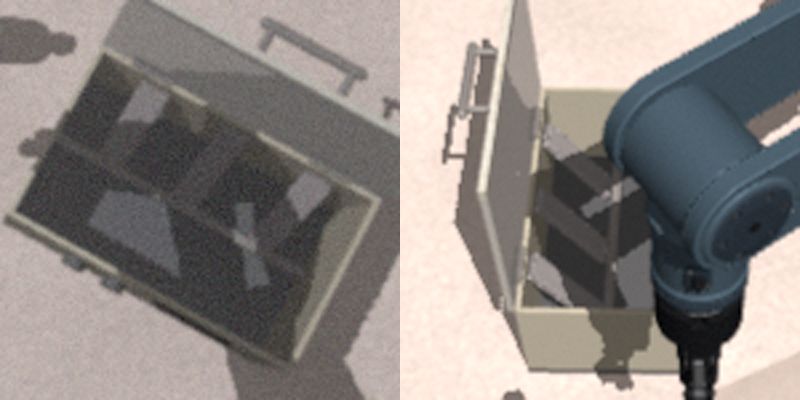

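Left is the top view: three bars lean from the rail to the back wall, at about (135,125), (205,165) and (295,210). The bright strip at (250,245) is light falling across the rail. I'll check these against projections of the target poses and work out the lid move.

Run:
```python
from h import *
t=ctrl.camera("top")
for y in(.1,0,-.105):
    P=np.array([W((x,y+dy,z)) for x,z in((.027,.011),(.097,.118)) for dy in(.0175,-.0175)])
    print(y,((proj(t,P)-[330,130])*400/150).round(0).tolist())
for a in(1.5,1.55,1.6):
    P=np.array([W((.1075-.21*np.cos(a),y,.1355+.21*np.sin(a))) for y in(.175,-.175)]); print(a,((proj(t,P)-[330,130])*400/150).round(0).tolist())
go([(W((.17,.23,.32)),HC),(W((.17,.09,.32)),HC)])
```

```text
0.1 [[95.0, 150.0], [121.0, 164.0], [136.0, 83.0], [164.0, 97.0]]
0 [[168.0, 189.0], [194.0, 203.0], [216.0, 125.0], [244.0, 140.0]]
-0.105 [[246.0, 231.0], [271.0, 245.0], [300.0, 170.0], [328.0, 185.0]]
1.5 [[119.0, 8.0], [464.0, 191.0]]
1.55 [[125.0, -2.0], [469.0, 181.0]]
1.6 [[130.0, -12.0], [474.0, 171.0]]
t 48.6 pos [0.6382 0.1881 0.2659] cham [-0.0899  0.3478  0.2659] h 152.7 F [ 0.3  0.1 -0.8] op 0.621
turn 0.001 shift x -259.9 y -117.8 z -54.1
turn 0.000 shift x -0.0 y -140.0 z -0.0
```

Projections match all three bars. Now I'll close the lid, starting with the shut fingers going behind it, clear of the handle.

Call:
arm_command(
  plan=[0,0,-47,0,0,0,-47,0,-36.4,-14,0,0,-36.4,-14,0,0,-36.4,-14,0,0,-36.4,-14,0,0,-36.4,-14,0,0,-36.4,-14,0,0,-36.4,-14,0,0,0,-37.5,0,0,0,-37.5,0,0,0,-37.5,0,0,0,-37.5,0,0,0,0,35,0,0,0,37,0,0,0,0,0,0,0,0,0,0,0,0,0],
  grip=0,
)

```text
time_s: 50.4
eef_pos: [0.7514, -0.1502, 0.2909]
eef_rot: [0.002, 0.237, 0.972, -0.0]
wrist_force: [-0.2, 0.3, 0.6]
opening: -0.003
```

Run:
```python
from h import *
hh=HC
go([(W((x/1000,.1,z/1000)),HC) for x,z in ((126.5,286),(87,282.5),(48.9,269.4),(14.9,247.3),(-12.9,217.4),(-32.5,182),(-40.2,156.6),(-42.5,141.5))])
```

```text
t 50.4 pos [ 0.7514 -0.1502  0.2909] cham [0.1662 0.0995 0.2909] h 152.6 F [-0.2  0.3  0.6] op -0.003
turn -0.000 shift x 39.7 y 0.5 z 4.9
turn 0.000 shift x 39.5 y -0.0 z 3.5
turn 0.000 shift x 38.1 y -0.0 z 13.1
turn 0.000 shift x 34.0 y -0.0 z 22.1
turn 0.000 shift x 27.8 y -0.0 z 29.9
turn 0.000 shift x 19.6 y -0.0 z 35.4
turn 0.000 shift x 7.7 y -0.0 z 25.4
turn 0.000 shift x 2.3 y -0.0 z 15.1
```

Call:
arm_command(
  plan=[20,0,2,0,19.7,0,2.9,0,13,0,0.5,0,13.2,0,1.2,0,13.2,0,1.8,0,12.7,0,3.4,0,12.7,0,4.4,0,12.7,0,5.3,0,11.7,0,6.5,0,11.3,0,7.4,0,11,0,8.2,0,10,0,9.2,0,9.4,0,10,0,8.4,0,10.7,0,7.4,0,11.5,0,6.6,0,11.8,0,5.6,0,12.1,0,0,0,0,0,0,0,0,0],
)

```text
time_s: 52.3
eef_pos: [0.5737, -0.0578, 0.1784]
eef_rot: [-0.001, 0.237, 0.972, 0.0]
wrist_force: [0.2, -0.8, 0.3]
opening: -0.004
```

Call:
arm_command(
  plan=[2,0,5,0,2,0,5,0,1.5,0,5,0,1.2,0,5,0,1,0,5,0,0.5,0,4,0,0.5,0,3,0,0,0,3,0,0,0,3,0,0,0,3,0,0,0,2,0,0,0,0,0,0,0,0,0],
)

```text
time_s: 53.6
eef_pos: [0.5664, -0.0538, 0.1431]
eef_rot: [0.0, 0.236, 0.972, -0.0]
wrist_force: [-25.0, 5.0, 51.8]
opening: -0.002
```

Run:
```python
from h import *
go([])
```

```text
t 53.6 pos [ 0.5664 -0.0538  0.1431] cham [-0.0424  0.1     0.1431] h 152.7 F [-25.    5.   51.8] op -0.002
```

The lid is at its stop (tip at 143 mm against a lid top of 143.5), but the push reached 52 N, more than needed. I'll back off at once and look.

Call:
arm_command(
  plan=[0,0,-3,0,0,0,-20,0,0,0,-45,0,0,0,-45,0,20,40,0,0,20,40,0,0,20,40,0,0,20,40,0,0,20,40,0,0,0,0,0,0,0,0,0,0],
)

```text
time_s: 54.7
eef_pos: [0.569, 0.1706, 0.2483]
eef_rot: [-0.0, 0.235, 0.972, -0.0]
wrist_force: [0.1, -0.1, -0.1]
opening: -0.003
```

Run:
```python
from h import *
go([])
c=ctrl.camera("top"); s=ctrl.camera("scene")
for n,k in(("top",c),("scene",s)): cv2.imwrite(f'pics/{n}9.png',k["color"][:,:,::-1])
a=cv2.resize(np.clip(c["color"][140:290,180:480,::-1]*1.6,0,255).astype(np.uint8),(800,400),interpolation=cv2.INTER_CUBIC)
b=cv2.resize(np.clip(s["color"][70:250,210:450,::-1]*1.6,0,255).astype(np.uint8),(267,200),interpolation=cv2.INTER_CUBIC)
z=np.zeros((200,800,3),np.uint8); z[:,:267]=b; w=ctrl.camera("wrist")["color"][:,:,::-1]; z[:,270:590]=cv2.resize(w,(320,200))
cv2.imwrite('pics/ts2.png',np.vstack([a,z]))
```

```text
t 54.7 pos [0.569  0.1706 0.2483] cham [-0.1433  0.3005  0.2483] h 152.8 F [ 0.1 -0.1 -0.1] op -0.003
```

View pics/ts2.png

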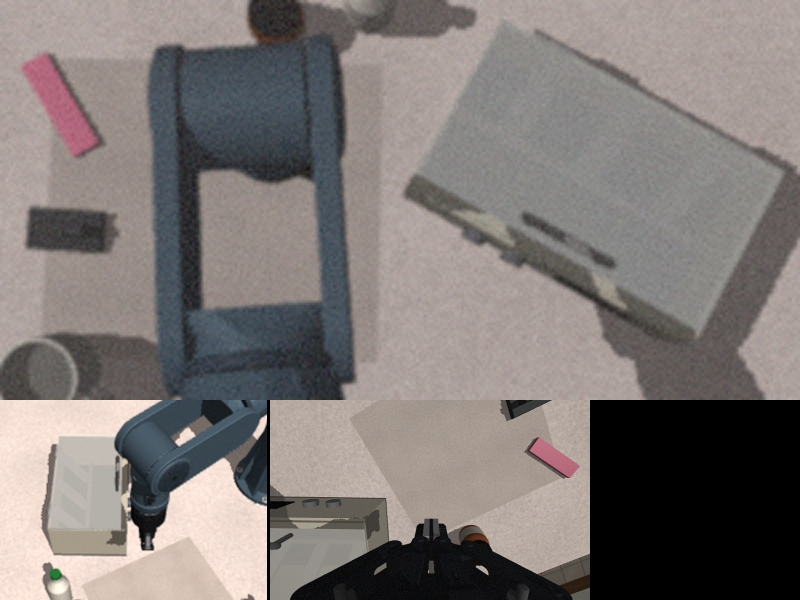

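The lid is shut, with the bars still in place seen through it. The weight has been knocked to about (205,226) in full top-image pixels, so I'll re-measure it.

Run:
```python
from h import *
t=ctrl.camera("top")
im=cv2.GaussianBlur(cv2.cvtColor(t["color"],cv2.COLOR_RGB2GRAY),(3,3),0); x0,y0=184,210
m=(im[y0:245,x0:232]<62).astype(np.uint8)
n,l,st,_=cv2.connectedComponentsWithStats(m); k=1+st[1:,4].argmax()
r=cv2.minAreaRect(cv2.findNonZero((l==k).astype(np.uint8))); print(r,st[k])
box=cv2.boxPoints(r)+[x0,y0]; P=unproj(t,box,.016); print(P.round(3),P.mean(0).round(4),np.linalg.norm(P[1]-P[0]),np.linalg.norm(P[2]-P[1]))
# colour
e=[P[1]-P[0],P[2]-P[1]]; L=max(e,key=np.linalg.norm); yaw=np.degrees(np.arctan2(L[1],L[0])); print("yaw",yaw)
h=yaw%180; h=h if abs(h-152.6)<90 else h+180
c=P.mean(0); go([((c[0],c[1],.20),h)])
```

```text
((22.63077163696289, 16.14615249633789), (32.78278350830078, 15.309724807739258), 3.1798300743103027) [  6   8  34  17 474]
[[0.475 0.485 0.016]
 [0.524 0.485 0.016]
 [0.52  0.381 0.016]
 [0.472 0.382 0.016]] [0.4977 0.4332 0.016 ] 0.04828936320890335 0.10362127030046552
yaw -92.06505144204245
t 54.9 pos [0.5697 0.1683 0.2487] cham [-0.1416  0.2987  0.2487] h 152.5 F [ 0.4  0.2 -0.7] op 0.003
turn 1.127 shift x 262.2 y -81.5 z 48.7
```

Call:
arm_command(
  plan=[0,0,0,0.141,0,0,0,0.141,0,0,0,0.141,0,0,0,0.141,0,0,0,0.141,0,0,0,0.141,0,0,0,0.141,0,0,0,0.14,38,-11.6,6,0,38,-11.6,18,0,38,-11.6,20,0,38,-11.6,20,0,38,-11.6,20,0,38,-11.6,20,0,39,-11.5,24,0,0,0,0,0,0,0,0,0,0,0,0,0],
  grip=0.6,
)

```text
time_s: 56.7
eef_pos: [0.499, 0.4381, 0.1217]
eef_rot: [0.0, 0.72, 0.694, 0.0]
wrist_force: [1.0, 0.6, -0.2]
opening: 0.602
```

Run:
```python
from h import *
go([((.498,.438,.022),88)])
o=ctrl.get_obs(); c=ctrl.camera("wrist"); cv2.imwrite('pics/w9.png',np.clip(c["color"][:,:,::-1]*1.6,0,255).astype(np.uint8))
T=c["T_tool_cam"]; A=rot(o["eef_rot"]); eye=o["eef_pos"]+A@T[:3,3]; CA=A@T[:3,:3]
P=np.array([[.498,.438,.044],[.498,.468,.044],[.498,.408,.044],[.498,.483,.016],[.498,.393,.016]])
print(proj(c,P,eye,CA).round(0).tolist())
```

```text
t 56.7 pos [0.499  0.4381 0.1217] cham [-0.3286  0.5058  0.1217] h 88.0 F [ 1.   0.6 -0.2] op 0.602
turn -0.001 shift x -0.2 y -0.9 z 99.7
[[320.0, 207.0], [318.0, 168.0], [321.0, 244.0], [318.0, 143.0], [322.0, 246.0]]
```

View pics/w9.png

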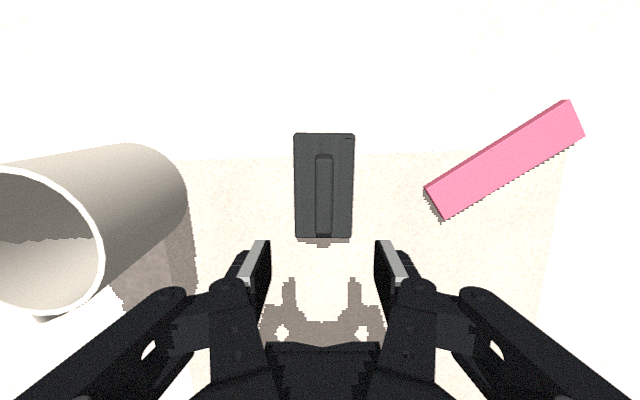

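The weight's base covers rows 133 to 237 and its rib is centred at col 324, which is 8 mm further along tool x and 3 mm along y than predicted. I'll correct, descend and grip.

Call:
arm_command(
  plan=[8,2.5,0,0,0,0,30,0,0,0,30,0,0,0,20,0,0,0,12,0,0,0,6,0,0,0,0,0,0,0,0,0,0,0,0,0],
)

```text
time_s: 57.65
eef_pos: [0.5014, 0.4478, 0.0244]
eef_rot: [0.0, 0.719, 0.695, 0.001]
wrist_force: [0.0, 0.0, 0.7]
opening: 0.605
```

Call:
arm_command(
  plan=[0,0,0,0,0,0,0,0,0,0,0,0,0,0,0,0,0,0,0,0,0,0,0,0,0,0,0,0],
  grip=0,
)

```text
time_s: 58.35
eef_pos: [0.5005, 0.4474, 0.0235]
eef_rot: [-0.0, 0.719, 0.695, 0.0]
wrist_force: [-2.0, -0.9, 6.4]
opening: 0.149
```

Run:
```python
from h import *
o=ctrl.get_obs(); p=o["eef_pos"]
go([((p[0],p[1],.27),88),(W((.004,0,.27)),62.6),(W((.004,0,.165)),62.6)])
```

```text
t 58.4 pos [0.5005 0.4474 0.0235] cham [-0.3315  0.5147  0.0235] h 88.1 F [-2.  -0.9  6.4] op 0.149
turn 0.001 shift x 0.0 y 0.0 z -246.5
turn 0.443 shift x -514.7 y 335.6 z -0.0
turn 0.000 shift x 0.0 y 0.0 z 105.0
```

Call:
arm_command(
  plan=[0,0,-8,0,0,0,-25,0,0,0,-40,0,0,0,-45,0,0,0,-45,0,0,0,-45,0.15,0,0,-38.5,0.15,0,0,0,0.143,0,0,0,0],
)

```text
time_s: 59.25
eef_pos: [0.5003, 0.447, 0.2697]
eef_rot: [0.0, 0.854, 0.519, 0.0]
wrist_force: [-0.6, -0.4, -8.3]
opening: 0.149
```

Call:
arm_command(
  plan=[-15,9.6,0,0,-30,19.6,0,0,-36.8,24,0,0,-36.8,24,0,0,-36.8,24,0,0,-36.8,24,0,0,-36.8,24,0,0,-36.8,24,0,0,-36.8,24,0,0,-36.8,24,0,0,-36.8,24,0,0,-36.8,24,0,0,-36.8,24,0,0,-30,19.6,0,0,-20,13,0,0,-14.9,9.8,0,0,0,0,0,0,0,0,0,0,0,0,0,0],
)

```text
time_s: 61.15
eef_pos: [0.5618, -0.1629, 0.2685]
eef_rot: [-0.001, 0.854, 0.521, -0.0]
wrist_force: [-0.7, -0.4, -6.4]
opening: 0.147
```

Run:
```python
from h import *
go([(W((.004,0,.175)),62.6)])
```

```text
t 61.1 pos [ 0.5618 -0.1629  0.2685] cham [0.0037 0.0011 0.2685] h 62.8 F [-0.7 -0.4 -6.4] op 0.147
turn 0.003 shift x -1.1 y 0.3 z 93.5
```

Contact is expected at TCP z of about 0.167.

Call:
arm_command(
  plan=[-1,0,25,0,0,0,30,0,0,0,25,0,0,0,13,0,0,0,3,0,0,0,2,0,0,0,0,0,0,0,0,0],
)

```text
time_s: 61.95
eef_pos: [0.5627, -0.1654, 0.1729]
eef_rot: [0.001, 0.854, 0.52, 0.001]
wrist_force: [-0.2, 1.4, -8.2]
opening: 0.147
```

Call:
arm_command(
  plan=[0,0,1,0,0,0,1,0,0,0,0,0,0,0,0,0],
)

```text
time_s: 62.35
eef_pos: [0.5617, -0.165, 0.1694]
eef_rot: [-0.0, 0.854, 0.52, -0.0]
wrist_force: [-0.5, 0.4, -7.3]
opening: 0.149
```

Call:
arm_command(
  plan=[0,0,1,0,0,0,1,0,0,0,0.7,0,0,0,0,0,0,0,0,0],
)

```text
time_s: 62.85
eef_pos: [0.5617, -0.165, 0.167]
eef_rot: [0.0, 0.854, 0.52, -0.0]
wrist_force: [-2.8, -0.1, -3.0]
opening: 0.148
```

Call:
arm_command(
  plan=[0,0,0.7,0,0,0,0,0,0,0,0,0],
)

```text
time_s: 63.15
eef_pos: [0.5617, -0.165, 0.167]
eef_rot: [0.0, 0.854, 0.52, -0.0]
wrist_force: [-4.5, 1.6, 2.7]
opening: 0.151
```

Call:
arm_command(
  plan=[0,0,0,0,0,0,0,0,0,0,0,0,0,0,0,0,0,0,0,0,0,0,0,0],
  grip=0.5,
)

```text
time_s: 63.75
eef_pos: [0.5619, -0.1651, 0.166]
eef_rot: [0.0, 0.854, 0.52, 0.0]
wrist_force: [-0.2, 0.3, 1.3]
opening: 0.502
```

Call:
arm_command(
  plan=[0,0,-5,0,0,0,-20,0,0,0,-40,0,0,0,-45,0,30,-20,0,0,35,-24,0,0,35,-24,0,0,35,-24,0,0,35,-24,0,0,35,-24,0,0,35,-24,0,0,35,-24,0,0,35,-24,0,0,0,0,0,0,0,0,0,0],
)

```text
time_s: 65.25
eef_pos: [0.5155, 0.2085, 0.2763]
eef_rot: [0.0, 0.853, 0.521, 0.0]
wrist_force: [-0.0, 1.0, -0.0]
opening: 0.501
```

Run:
```python
from h import *
go([])
t=ctrl.camera("top"); im=cv2.GaussianBlur(cv2.cvtColor(t["color"],cv2.COLOR_RGB2GRAY),(3,3),0)
u=proj(t,W((.0025,0,.1595)))[0]; print("expected px",u); x0,y0=int(u[0])-28,int(u[1])-28
m=(im[y0:y0+56,x0:x0+56]<62).astype(np.uint8); n,l,st,ce=cv2.connectedComponentsWithStats(m)
for k in range(1,n):
    if st[k,4]>40:
        r=cv2.minAreaRect(cv2.findNonZero((l==k).astype(np.uint8))); P=unproj(t,cv2.boxPoints(r)+[x0,y0],.1595)
        print(st[k,4],"cham",C(P.mean(0)).round(4),np.linalg.norm(P[1]-P[0]).round(3),np.linalg.norm(P[2]-P[1]).round(3),[C(p).round(3).tolist() for p in P])
# free edge of lid: compare with predicted shut / 3deg open
for a in(0,.05): print(a,[proj(t,W((.1075-.21*np.cos(a),y,.1355+.21*np.sin(a)+.008)))[0].round(1).tolist() for y in(.175,-.175)])
# intensity profile across front edge at y=-.13, along cham x at z=.1435
print([(x,int(im[tuple(proj(t,W((x/1000,-.13,.1435)))[0].round().astype(int)[::-1])])) for x in range(-125,-80,3)])
# reference: jar, bottle, jug unchanged vs first picture
import pickle
d=pickle.load(open('c0.pkl','rb'))["top"]["color"].astype(int); e=t["color"].astype(int)
for n,(x,y) in dict(jar=(283,146),bottle=(319,135),jug=(198,281)).items(): print(n,np.abs(d-e)[y-14:y+14,x-14:x+14].mean().round(1))
```

```text
t 65.2 pos [0.5155 0.2085 0.2763] cham [-0.2083  0.3095  0.2763] h 62.8 F [-0.  1. -0.] op 0.501
expected px [404.70694622 206.37102495]
576 cham [ 0.0021 -0.0047  0.1595] 0.053 0.09 [[-0.026, 0.04, 0.159], [0.027, 0.041, 0.159], [0.03, -0.049, 0.159], [-0.023, -0.05, 0.159]]
96 cham [-0.0727  0.013   0.1595] 0.011 0.082 [[-0.078, 0.054, 0.159], [-0.068, 0.054, 0.159], [-0.067, -0.028, 0.159], [-0.078, -0.028, 0.159]]
0 [[332.8, 209.8], [441.1, 268.5]]
0.05 [[333.0, 209.5], [442.3, 268.6]]
[(-125, 76), (-122, 88), (-119, 80), (-116, 58), (-113, 46), (-110, 46), (-107, 51), (-104, 53), (-101, 55), (-98, 57), (-95, 57), (-92, 61), (-89, 70), (-86, 83), (-83, 85)]
jar 3.6
bottle 3.2
jug 3.0
```

```bash
python3 -c "
from h import *
print(ctrl.hand_in())"
```

```text
the job is handed in; nothing more can be done
None
```

I loaded all three bars that were on the bench into the chamber, shut the lid and set the weight on it. I handed the job in at about 65 s, with the robot touching nothing.

**Bars:** Only three were present. I tilted each one on the chamber's front rim, stood its foot against the back face of the rail, and let it lean onto the back wall at y of about +100, 0 and −105 mm. The top view before closing matched the expected leaning poses, and the bars still looked in place through the shut lid.

**Lid:** I pushed it down slowly to its stop, and the fingertip measured the lid top at 143.1 mm against the expected 143.5 mm.
- **Closing force:** the fingertips briefly pressed with about 52 N at the end, more than I intended, and I backed off at once. The 40 N limit is stated for the arm and the gripper's body; I can't tell whether fingertips count.
- **Check that disagreed:** a brightness profile across the front edge changed about 10 mm behind where the lid's edge should be. I put this down to shadow and did not resolve it.

**Weight:** It had been knocked aside, so I measured it again before gripping it. It now lies at about (+2, −5) mm on the lid, behind the handle, and it made contact at the height of a shut lid.

**Other objects:** The wash bottle, jug and jar looked unchanged compared with the first picture, and I left the pink bar alone.

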